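# Lock the bonsai turntable by feel

### The job

The bonsai turntable must be locked with its red-headed pin: take the pin from the wooden tool block, pass it down through both yellow eyelets of the leaning bracket until it rests on the covered index ring, and let go. Then turn the turntable by its wooden handle, either way, until the pin drops fully into one of the hidden notches and you feel the table lock; do not force it against the pin, and leave the other tools, the bottle, the blue pot and the mallet where they are.

Things in the scene. Friction and masses are not known exactly. Their poses are not given: they have to be found in the camera images.
- stand: Fixed grey round stand of the turntable, 300 mm across, 52 mm high. Origin on the turning axis at table height, z up. On its -x side a green bracket (cheeks 52 mm over their outsides) carries two yellow eyelet plates on one leaning line. A steel index ring (top 42 mm up) turns under its grey cover, which is open only at the bracket.
- ring_point (a point): Point on the bracket's leaning line at the top of the index ring, where the pin tip rests; in the stand's frame (-0.120, 0, 0.042). The ring has five hidden notches, 17 mm wide, 72 degrees apart; when one comes under the pin, the pin falls about 24 mm farther along the line, tip to 18 to 22 mm above the table. If it hangs part way, ease the table back a little.
- eye_top (a point): Centre of the upper face of the upper yellow eyelet plate (40 x 40 x 8 mm, hole 15.5 mm), 82 mm up the leaning line from ring_point. The line rises away from the turning axis along (-0.435, 0, 0.900) of the stand: 26 degrees (0.45 rad) from vertical. An equal lower plate spans 26 to 34 mm up the line.
- disc: Turning part: aluminium top (210 mm across, upper face 56 mm up) carrying a potted bonsai (to 265 mm up) and the handle, with the hidden index ring below. Origin on the turning axis at table height, z up. It turns at least 0.9 rad either way from its middle with about 3 to 5 N at the handle and stays where left. The next notch is 0.25 to 1.0 rad from the start, either way.
- handle (a point): Centre of the top of the turning handle: upright wooden grip, 22 mm in diameter, its wood from 82 to 126 mm above the table, 90 mm from the turning axis. The pot's rim is about 55 mm from its centre; a branch hangs at 200 to 230 mm over its inner side, up to 65 mm from the axis, so lean the hand outwards by 20 to 30 degrees.
- pin: Lock pin, 164 mm long, about 0.25 kg: steel rod 12 mm in diameter, tapered tip, red cylindrical head 26 mm in diameter. Origin at the tip, z along the pin to the head; the head spans z = 0.116 to 0.164. It starts upright in one of the block's three holes, tip 10 mm above the table.
- block: Fixed wooden tool block 60 x 190 x 70 mm, origin at the centre of its underside. Three upright holes 16 mm wide and 60 mm deep in a row along its y axis at y = -0.06, 0, 0.06.
- rake: Bystander: dark steel tool with a light wooden handle 20 mm in diameter, 132 mm long, upright in the block. Origin at its lower tip, z up its length.
- awl: Bystander: steel tool with a dark wooden handle 22 mm in diameter, 117 mm long, upright in the block. Origin at its lower tip, z up its length.
- spray: Bystander: white bottle with green cap, 60 mm across, 150 mm high, standing. Origin at the centre of its base.
- mallet: Bystander: hammer 200 mm long lying flat along its x axis, handle to -x. Origin at its underside.
- glazed_pot: Bystander: small blue glazed pot standing upside down, 84 mm across, 60 mm high. Origin at the centre of its underside.
There are look-alikes about, which are no part of the job. What is shaped like the pin but green or turquoise is not meant.

How it is judged (in metres and radians):
On the way, in this order (a step that is already met when the one before it is completed fails the run):
1. the pin stands released in both eyelets with its tip resting on the index ring (y of pin in the frame of stand between -0.012 and 0.012 m and x of pin in the frame of stand between -0.142 and -0.092 m and z of pin in the frame of stand between 0.034 and 0.056 m and angle between the z axis of pin and the z axis of stand, either way round below 0.65 rad and contact force between the fingers and pin below 0.1 N and linear speed of pin below 0.02 m/s), for 0.2 s.
2. the pin has dropped into a notch (y of pin in the frame of stand between -0.012 and 0.012 m and x of pin in the frame of stand between -0.142 and -0.092 m and z of pin in the frame of stand below 0.03 m and angle between the z axis of pin and the z axis of stand, either way round below 0.65 rad), for 0.2 s.
At the end, for the whole second after the job is handed in: The pin rests through both eyelets, its tip in a notch: below 28 mm above the table, within 12 mm sideways and 28 mm lengthways of the bracket line at the ring; pin and turntable still; other tools, bottle, pot and mallet within 30 mm of their starts (y of pin in the frame of stand between -0.012 and 0.012 m and x of pin in the frame of stand between -0.142 and -0.092 m and z of pin in the frame of stand below 0.028 m and angle between the z axis of pin and the z axis of stand, either way round below 0.65 rad and linear speed of pin below 0.02 m/s and angular speed of disc below 0.05 rad/s and distance of each of rake, awl, spray, mallet, glazed_pot from where it was at the start of the episode below 0.03 m); the robot touches nothing.
It fails at once if the turntable is forced against the pin (over 45 N) (contact force between pin and disc above 45 N).
It fails at once if another tool, the bottle, the blue pot or the mallet is disturbed by more than 30 mm (distance of any of rake, awl, spray, mallet, glazed_pot from where it was at the start of the episode above 0.03 m).
It also fails if it takes over 53 s, if anything falls off the work surface, if the arm or the gripper's body presses on something with over 40 N, if the wrist force passes 120 N, or if a joint passes its speed limit or range.

### The arm

A 6-joint arm with a two-finger parallel gripper is mounted at the origin on the work surface. World frame = base frame: x ahead of the robot, y to its left, z up, the work surface at z = 0. Lengths are in mm, angles in rad, forces in N, time in s.
With the tool pointing down it reaches from about 300 to 850 mm from the base axis. Payload 5.4 kg.
Tool frame: the origin (TCP) lies midway between the tips of the shut fingers; the grasp point (between the pads) lies 19 mm behind it; z points along the fingers, y is the direction in which the jaws open and shut (so a half turn about z gives the same grasp; the last joint's range is limited). The gripper opens to 85 mm and grips with 20 to 120 N. Pads are 22 mm wide; open, the fingers measure 114 mm over their backs; the gripper's body (76 mm by 85 mm) begins 54 mm behind the grasp point. The pads swing forward as they close: fully open they stand 13 mm farther back than shut.
Start: joints at [-1.492, 0.158, 1.597, -0, 1.386, -0.21], TCP at [163.738, -551.177, 231.299] pointing down, gripper open.
Joint ranges: [-2.91, 2.91], [-0.94, 2.29], [0.18, 2.7], [-1.29, 4.43], [0.17, 2.64], [-3, 3]. Speed limits (rad/s): [2.57, 2.57, 3.14, 3.14, 3.14, 3.14].

### API

Orientations are given as a rotation vector (axis times angle).
In Python, from cell import env gives the robot as it stands. The module is installed in compiled form; this text tells all that it offers.
- The arm moves only by the tool carry_out, never from a script. Its arguments are lists of equal length, an entry for each row: "offset": the shift along the tool's x, y, z in cm, a list of three; "roll": the turn about the tool's z in rad; "claw": the finger opening in cm, from 0 to 8.54. In form: {"offset": [[dx, dy, dz], ...], "roll": [roll, ...], "claw": [claw, ...]}. A call has 1 to 20 rows; each row shifts and turns the commanded pose from where the row before left it, along the tool's axes as they then stand; what a row does not reach is not made up. A row lasts 1/10 s, in which the tool goes at most 50 mm and 8.59 degrees, less where a joint would pass 70% of its speed; a pose out of reach is approached as far as the arm can. A call is refused whole if a number of a shift passes 5 or a number of a turn 0.15, either way. A call with a gripper value outside its range is refused whole. The fingers move at their own pace and stop on an object; the grip force is fixed at half the most. Time passes only in rows, so rows that do not move let the fingers close. It gives the time, the measured TCP pose, the force and the opening at its end, in the units of the state.
- env.state(): the state, without advancing time (a new reading comes with each control period).
- env.get_image(name): name is "scene" or "top" or "wrist"; returns a dict with "img" (384x512x3 uint8, red, green, blue), "K" (3x3 intrinsics, pixels), "R" (3x3) and "t" (3): a world point X has camera coordinates R X + t. Camera axes: x right, y down, z forward; pixel columns grow to the right and rows downward; lengths in mm; the calibration is good to about 2 mm. A picture is of the moment at which its call begins. There is no depth.
- env.hand_in(): hands the job in, once; it reports no verdict.
The state is a dict: "clock": time; "joints": joint angles; "qvel": joint speeds; "joint_efforts": joint torques, N m; "ee_pos": TCP position; "orientation": TCP orientation; "force": force on the tool from outside, world axes, zero at the start; "ft_torque": the same for the moment, N m; "gripper_width": opening from 0.0 (shut) to 1.0 (fully open).
Only numpy, scipy, OpenCV 4.12 (cv2) and the standard library are available. Lean on these libraries where they do the work, as an engineer would, in place of code of your own. Each camera call takes 0.05 s, during which the arm holds its last target.

## Working session

There is one attempt and no reset: what is moved stays moved. The work goes in short steps, Python scripts to look and compute and a tool call to move; the robot and the scene stay as the last step left them, time stands still between calls to the robot, and variables do not carry over. Pictures are saved under pics/ and viewed, and the job is handed in when it is done.

Besides the shell and the picture viewer there is one more tool, called after ">>>" by a JSON object that holds its "op" and its "data", one argument or row to a line. carry_out: Moves the arm, as the interface text tells. Its arguments: {"type":"object","properties":{"offset":{"type":"array"},"roll":{"type":"array"},"claw":{"type":"array"}},"required":["offset","roll","claw"]}

```bash
mkdir -p pics
python3 - <<'E'
from cell import env
import cv2,pickle
s=env.state();print(s)
d={}
for n in ["scene","top","wrist"]:
    r=env.get_image(n);d[n]=r
    cv2.imwrite(f"pics/{n}0.png",cv2.resize(r["img"][:,:,::-1],(800,600),interpolation=cv2.INTER_CUBIC))
    print(n,r["K"],r["R"],r["t"])
pickle.dump(d,open("im0.pkl","wb"))
E
```

```text
{'clock': 0.0, 'joints': array([-1.49207577e+00,  1.59009709e-01,  1.59824971e+00,  1.55639838e-05,
        1.38619435e+00, -2.10059960e-01]), 'qvel': array([ 0.00135415,  0.00033456,  0.00033318,  0.00099799, -0.00035172,
        0.00093909]), 'joint_efforts': array([ 4.65661706e-04, -3.95992184e+01, -3.31432486e+01, -1.30328785e-04,
        8.23568174e-03, -6.13569185e-06]), 'ee_pos': array([ 163.70849482, -550.57526114,  230.33024692]), 'orientation': array([-3.10706455e+00, -4.51769277e-01, -2.15691439e-04]), 'force': array([-0.25047504, -0.68403965, -0.66332696]), 'ft_torque': array([-0.05070641,  0.00196154, -0.01325986]), 'gripper_width': 0.9982440156135727}
scene [[456.43099405   0.         254.71788847]
 [  0.         456.43099405 186.45651638]
 [  0.           0.           1.        ]] [[-0.5803118   0.81438649 -0.0035874 ]
 [ 0.47523573  0.33505753 -0.81356466]
 [-0.66135408 -0.47382603 -0.58146339]] [ 292.47242702 -133.87012983 1636.12007968]
top [[370.38715795   0.         261.44937138]
 [  0.         370.38715795 194.5786509 ]
 [  0.           0.           1.        ]] [[-0.07429039 -0.99722899  0.00390945]
 [-0.97416184  0.07173239 -0.21415689]
 [ 0.21328302 -0.01971824 -0.97679145]] [ 40.22041219 506.57002192 975.85268063]
wrist [[291.10908583   0.         254.237984  ]
 [  0.         291.10908583 190.80295961]
 [  0.           0.           1.        ]] [[ 2.85376243e-01 -9.58415346e-01 -6.50825184e-04]
 [-9.22182767e-01 -2.74772511e-01  2.72174597e-01]
 [-2.61035139e-01 -7.70719841e-02 -9.62247663e-01]] [-575.79789652  -34.85320942  377.26392643]
```

View pics/scene0.png

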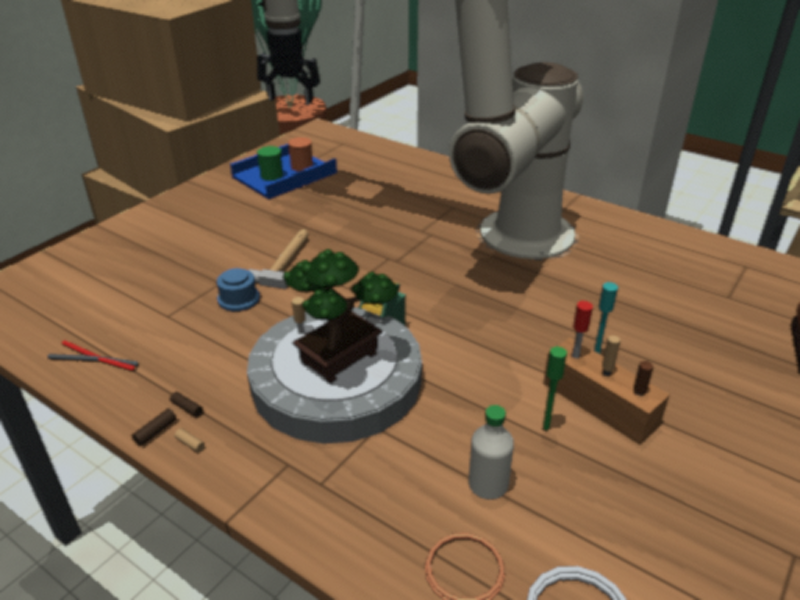

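View pics/top0.png

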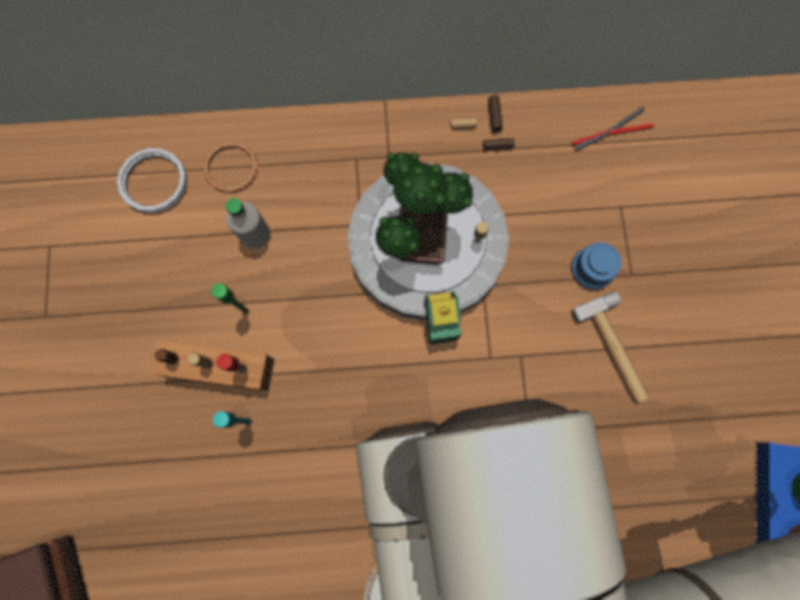

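View pics/wrist0.png

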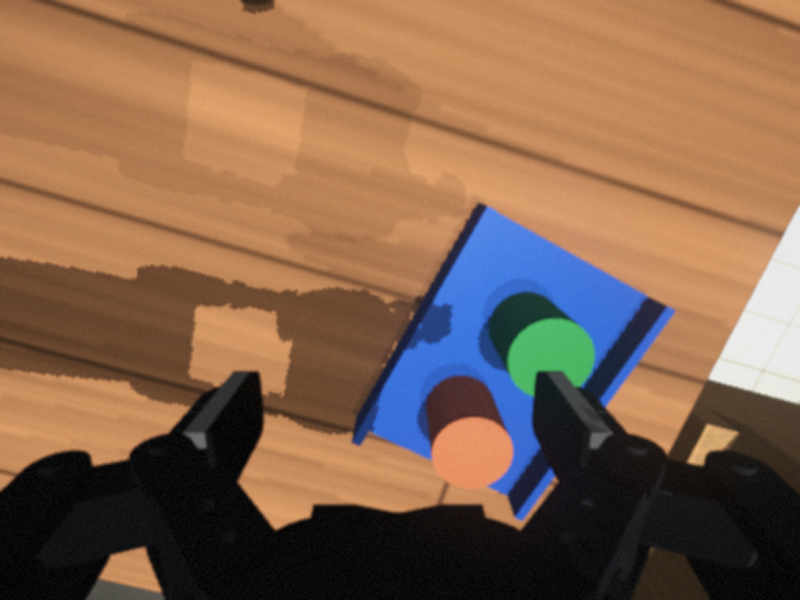

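The top view shows the red pin head at about (228,362), at the −y end of the block. The yellow eyelet and bracket are at (443,315), the handle at (481,230) and the turntable centre near (428,240). Turquoise and green look-alikes stand either side of the block, near (222,420) and (222,293). Next I'll measure these.

```bash
cat > h.py <<'E'
import numpy as np,cv2,pickle
def ray(r,uv):
    d=np.linalg.inv(r["K"])@np.array([uv[0],uv[1],1.]);d=r["R"].T@d
    return -r["R"].T@r["t"],d/np.linalg.norm(d)
def plane(r,uv,z):
    c,d=ray(r,uv);return c+d*(z-c[2])/d[2]
def tri(rs):
    A=np.zeros((3,3));b=np.zeros(3);L=[]
    for r,uv in rs:
        c,d=ray(r,uv);P=np.eye(3)-np.outer(d,d);A+=P;b+=P@c;L.append((P,c))
    X=np.linalg.solve(A,b);return X,[round(float(np.linalg.norm(P@(X-c))),1) for P,c in L]
def proj(r,X):
    p=r["K"]@(r["R"]@np.asarray(X,float)+r["t"]);return p[:2]/p[2]
def blobs(img,lo,hi,amin=8):
    h=cv2.cvtColor(img,cv2.COLOR_RGB2HSV);m=cv2.inRange(h,np.array(lo),np.array(hi))
    n,l,s,c=cv2.connectedComponentsWithStats(m)
    return [(s[i].tolist(),c[i].round(1).tolist()) for i in range(1,n) if s[i][4]>=amin],m
E
python3 - <<'E'
from h import *
d=pickle.load(open("im0.pkl","rb"))
for n in ["scene","top"]:
    im=d[n]["img"]
    for nm,lo,hi in [("red",(0,180,80),(4,255,255)),("red2",(174,180,60),(180,255,255)),("yellow",(22,150,90),(32,255,255)),("blue",(95,120,60),(115,255,255)),("teal",(85,150,60),(94,255,255)),("green",(55,150,60),(80,255,255))]:
        print(n,nm,blobs(im,lo,hi)[0])
def crop(n,u0,v0,u1,v1,k,o):
    cv2.imwrite(o,cv2.resize(d[n]["img"][v0:v1,u0:u1,::-1],None,fx=k,fy=k,interpolation=cv2.INTER_CUBIC))
crop("top",90,90,340,280,3,"pics/tc.png")
crop("scene",150,150,440,320,2.7,"pics/sc.png")
E
```

```text
scene red [([368, 193, 11, 19, 138], [373.1, 201.7]), ([40, 218, 20, 9, 50], [48.9, 222.5]), ([64, 230, 22, 7, 53], [75.5, 232.9])]
scene red2 []
scene yellow [([232, 194, 12, 7, 38], [238.5, 195.9])]
scene blue [([149, 98, 65, 28, 482], [174.2, 111.2]), ([148, 100, 17, 7, 30], [155.7, 103.1]), ([141, 174, 21, 17, 218], [150.6, 180.9]), ([141, 188, 24, 10, 89], [151.8, 193.8])]
scene teal [([385, 182, 9, 18, 112], [389.0, 190.0]), ([382, 212, 3, 12, 14], [383.1, 217.6])]
scene green [([166, 95, 14, 6, 64], [172.3, 97.6]), ([353, 223, 8, 12, 56], [356.7, 227.4]), ([313, 261, 9, 9, 66], [316.8, 265.0])]
top red [([392, 81, 19, 5, 30], [401.2, 82.5]), ([412, 80, 5, 2, 9], [413.8, 80.4]), ([139, 227, 5, 8, 18], [141.0, 230.1])]
top red2 []
top yellow [([275, 188, 17, 19, 246], [283.5, 197.1])]
top blue [([491, 284, 21, 61, 1098], [500.3, 312.8])]
top teal [([138, 267, 4, 5, 11], [139.0, 269.1])]
top green []
```

View pics/tc.png

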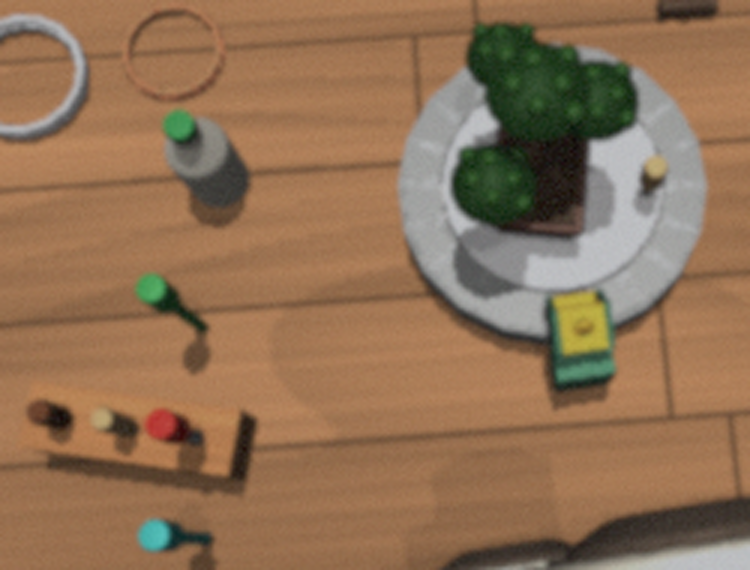

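View pics/sc.png

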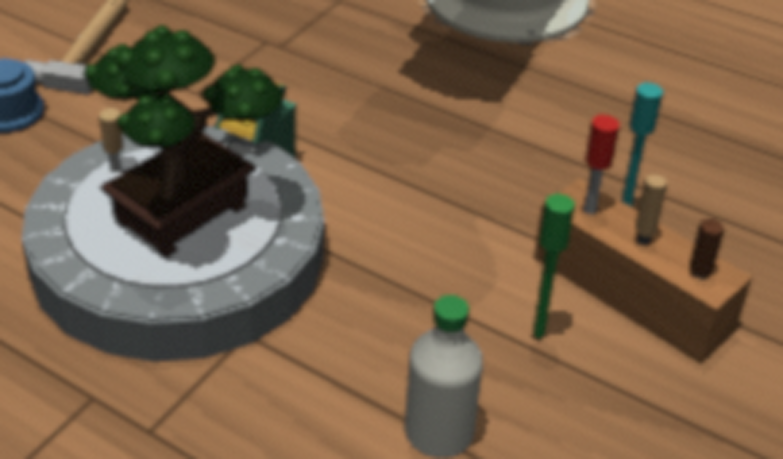

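The crops show the eyelet hole at top px (284.3,199), the red head top at about (144,231), the handle top at about (308.5,145) and the block's row running left to right.

Run:
```python
from h import *
d=pickle.load(open("im0.pkl","rb"));T=d["top"];S=d["scene"]
im=T["img"];h=cv2.cvtColor(im,cv2.COLOR_RGB2HSV)
# stand: low saturation region, outer edge
m=cv2.inRange(h,(0,0,40),(180,60,255));m[:,:200]=0;m[:,345:]=0;m[:95]=0;m[215:]=0
cs,_=cv2.findContours(m,cv2.RETR_EXTERNAL,cv2.CHAIN_APPROX_NONE);c=max(cs,key=cv2.contourArea)
pts=c[:,0].astype(float)
for z in (52,):
    P=np.array([plane(T,p,z)[:2] for p in pts])
    # robust circle fit, R fixed
    from scipy.optimize import least_squares
    f=lambda q:np.hypot(P[:,0]-q[0],P[:,1]-q[1])-q[2]
    r=least_squares(f,[500,-50,150],loss="soft_l1",f_scale=2);print("stand",r.x.round(1),np.median(abs(f(r.x))).round(2))
print("eye z116",plane(T,(284.3,199),115.8).round(1))
print("yellow c",plane(T,(283.5,197.1),115).round(1))
print("handle",plane(T,(90+655/3,90+165/3),126).round(1),tri([(T,(90+655/3,90+165/3)),(S,(150+110/2.7,150+114/2.7))]))
print("pin",plane(T,(144.3,231.7),174).round(1),tri([(T,(144.3,231.5)),(S,(373.5,195.7))]))
for n,a,z in [("rake",(103,419),142),("awl",(43,412),127),("green",(153,291),170),("teal",(157,535),170),("leaf",(495,185),215),("leaf low",(495,225),200)]:
    print(n,plane(T,(90+a[0]/3,90+a[1]/3),z).round(1))
print("tealtri",tri([(T,(90+157/3,90+535/3)),(S,(150+648/2.7,150+92/2.7))]))
print("greentri",tri([(T,(90+153/3,90+291/3)),(S,(150+559/2.7,150+203/2.7))]))
print("leaftri",tri([(T,(90+495/3,90+185/3)),(S,(150+245/2.7,150+92/2.7))]))
# block edges
for a in [(30,385),(255,412),(240,478),(22,448)]: print("blk",plane(T,(90+a[0]/3,90+a[1]/3),70).round(1))
# yellow plate corners
_,my=blobs(im,(22,120,80),(33,255,255));cs,_=cv2.findContours(my,cv2.RETR_EXTERNAL,cv2.CHAIN_APPROX_NONE);print(cv2.minAreaRect(max(cs,key=cv2.contourArea)))
```

```text
stand [624.2 -40.7 140.4] 10.45
eye z116 [478.7 -54.6 115.8]
yellow c [484.1 -53.1 115. ]
handle [ 618.3 -130.6  126. ] (array([ 617.87296838, -129.45773204,  124.70320237]), [1.5, 1.5])
pin [411.9 292.  174. ] (array([412.6485247 , 294.13657567, 169.54439368]), [0.9, 0.9])
rake [425.1 351.1 142. ]
awl [437.  406.8 127. ]
green [524.  300.6 170. ]
teal [326.1 298.4 170. ]
leaf [579.5  13.5 215. ]
leaf low [550.8  15.8 200. ]
tealtri (array([326.00359796, 303.32797898, 158.21833568]), [1.4, 1.4])
greentri (array([526.53754643, 304.87921945, 158.93950216]), [0.9, 0.9])
leaftri (array([586.41913464,  14.85644062, 191.81705007]), [1.9, 1.9])
blk [471.4 442.3  70. ]
blk [432.1 241.3  70. ]
blk [374.4 255.9  70. ]
blk [415.2 448.3  70. ]
((283.4230651855469, 197.11538696289062), (20.003843307495117, 15.689289093017578), 78.69007110595703)
```

```bash
cat >> h.py <<'E'
def plan(p,psi,wps):
    """wps: list of (x,y,z,psi,n). prints rows in tool axes cm"""
    p=np.array(p,float);O=[];Rr=[]
    for x,y,z,ps,n in wps:
        st=(np.array([x,y,z])-p)/n;dr=(ps-psi)/n
        for i in range(n):
            c,s=np.cos(psi),np.sin(psi)
            O.append([round((st[0]*c+st[1]*s)/10,2),round((st[0]*s-st[1]*c)/10,2),round(-st[2]/10,2)]);Rr.append(round(-dr,3))
            psi+=dr
        p=np.array([x,y,z],float)
    print(len(O));print(str(O).replace(" ",""));print(str(Rr).replace(" ",""))
def yaw(s):
    R,_=cv2.Rodrigues(np.array(s["orientation"]));return np.arctan2(R[1,0],R[0,0]),R
E
python3 - <<'E'
from h import *
from cell import env
d=pickle.load(open("im0.pkl","rb"));W=d["wrist"]
s=env.state();y,R=yaw(s);print(y,s["ee_pos"])
c=-W["R"].T@W["t"];print("cam in tool",R.T@(c-s["ee_pos"]),"axes",(W["R"]@R).round(3))
plan(s["ee_pos"],y,[(300,-350,300,y,6),(415,-60,300,.08,8)])
# stand fit
T=d["top"];h=cv2.cvtColor(T["img"],cv2.COLOR_RGB2HSV);sat=cv2.GaussianBlur(h[:,:,1],(3,3),0).astype(float)
P=[]
c0=np.array([633,-42.])
for a in np.linspace(0,2*np.pi,120,endpoint=False):
    prev=None
    rr=np.arange(135,166,.5);v=[]
    for r_ in rr:
        q=proj(T,[c0[0]+r_*np.cos(a),c0[1]+r_*np.sin(a),52]);v.append(cv2.getRectSubPix(sat.astype(np.float32),(1,1),(float(q[0]),float(q[1])))[0,0])
    v=np.array(v);
    if v[0]<60 and v[-1]>90:
        i=np.argmax(v>75);P.append((c0[0]+rr[i]*np.cos(a),c0[1]+rr[i]*np.sin(a),a))
P=np.array(P);from scipy.optimize import least_squares
f=lambda q:np.hypot(P[:,0]-q[0],P[:,1]-q[1])-150
r=least_squares(f,c0,loss="soft_l1",f_scale=1);print(len(P),r.x,np.median(abs(f(r.x))))
m=(np.cos(P[:,2])>0)
E
```

```text
0.2888049455173039 [ 163.69073891 -550.70951382  230.52087927]
cam in tool [  69.46563523    1.26581653 -141.59194252] axes [[ 0.001  1.    -0.001]
 [-0.962  0.    -0.272]
 [-0.272  0.001  0.962]]
14
[[np.float64(3.13),np.float64(-2.56),np.float64(-1.16)],[np.float64(3.13),np.float64(-2.56),np.float64(-1.16)],[np.float64(3.13),np.float64(-2.56),np.float64(-1.16)],[np.float64(3.13),np.float64(-2.56),np.float64(-1.16)],[np.float64(3.13),np.float64(-2.56),np.float64(-1.16)],[np.float64(3.13),np.float64(-2.56),np.float64(-1.16)],[np.float64(2.41),np.float64(-3.07),np.float64(-0.0)],[np.float64(2.33),np.float64(-3.13),np.float64(-0.0)],[np.float64(2.25),np.float64(-3.19),np.float64(-0.0)],[np.float64(2.16),np.float64(-3.24),np.float64(-0.0)],[np.float64(2.08),np.float64(-3.3),np.float64(-0.0)],[np.float64(1.99),np.float64(-3.35),np.float64(-0.0)],[np.float64(1.9),np.float64(-3.4),np.float64(-0.0)],[np.float64(1.81),np.float64(-3.45),np.float64(-0.0)]]
[np.float64(-0.0),np.float64(-0.0),np.float64(-0.0),np.float64(-0.0),np.float64(-0.0),np.float64(-0.0),np.float64(0.026),np.float64(0.026),np.float64(0.026),np.float64(0.026),np.float64(0.026),np.float64(0.026),np.float64(0.026),np.float64(0.026)]
96 [629.91015127 -40.85026566] 1.2039183359792105
```

>>> {"op": "carry_out", "data": {
  "offset": [
    [3.13,-2.56,-1.16],
    [3.13,-2.56,-1.16],
    [3.13,-2.56,-1.16],
    [3.13,-2.56,-1.16],
    [3.13,-2.56,-1.16],
    [3.13,-2.56,-1.16],
    [2.41,-3.07,0],
    [2.33,-3.13,0],
    [2.25,-3.19,0],
    [2.16,-3.24,0],
    [2.08,-3.3,0],
    [1.99,-3.35,0],
    [1.9,-3.4,0],
    [1.81,-3.45,0],
    [0,0,0],
    [0,0,0]
  ],
  "roll": [0,0,0,0,0,0,0.026,0.026,0.026,0.026,0.026,0.026,0.026,0.026,0,0],
  "claw": [4.5,4.5,4.5,4.5,4.5,4.5,4.5,4.5,4.5,4.5,4.5,4.5,4.5,4.5,4.5,4.5]
}}

```text
clock: 1.75
ee_pos: [414.7, -60.0, 300.6]
orientation: [3.139, 0.131, -0.001]
force: [0.1, -0.9, -0.9]
gripper_width: 0.525
```

```bash
sed -i 's/print(str(O)/O=[[float(v) for v in o] for o in O];Rr=[float(v) for v in Rr];print(str(O)/' h.py
python3 - <<'E'
from h import *
from cell import env
d={}
for n in ["wrist","scene","top"]:
    r=env.get_image(n);d[n]=r
    cv2.imwrite(f"pics/{n}1.png",cv2.resize(r["img"][:,:,::-1],(800,600),interpolation=cv2.INTER_CUBIC))
s=env.state();d["s"]=s;pickle.dump(d,open("im1.pkl","wb"));print(s["ee_pos"],yaw(s)[0],s["joints"],s["gripper_width"],s["clock"])
E
```

```text
[414.55220515 -61.44557152 300.75442137] 0.07921291722126941 [-4.37046754e-01 -3.05994295e-01  1.89979724e+00 -3.41678281e-04
  1.54805087e+00  1.05454444e+00] 0.5259414163044621 1.9
```

View pics/wrist1.png

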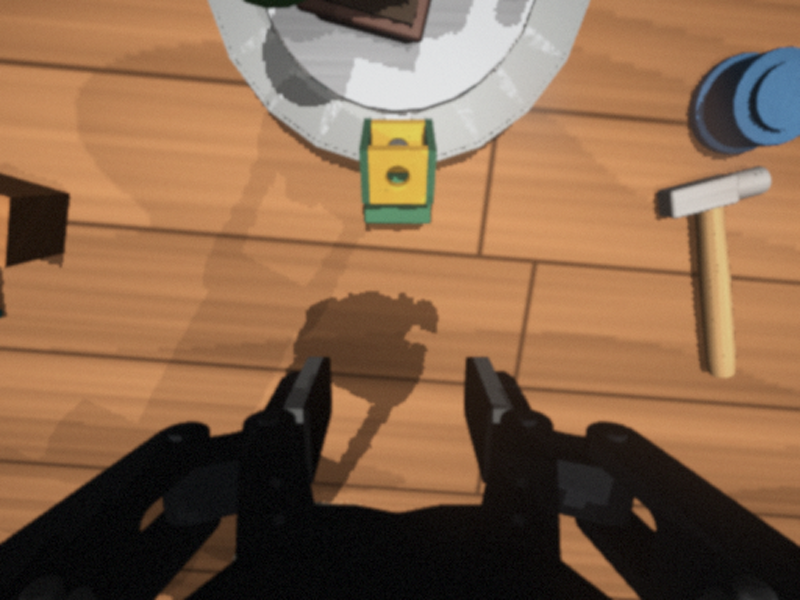

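The wrist view shows the upper eyelet hole at (398,176) and the lower one at (398,145), both clear between the green cheeks.

Run:
```python
from h import *
d=pickle.load(open("im1.pkl","rb"));W=d["wrist"];T=d["top"]
g=W["img"];u0,v0,u1,v1=225,70,285,148
cv2.imwrite("pics/w1c.png",cv2.resize(g[v0:v1,u0:u1,::-1],None,fx=7,fy=7,interpolation=cv2.INTER_CUBIC))
print(cv2.cvtColor(g,cv2.COLOR_RGB2HSV)[113,238:274].tolist())
k=.64
for uv,z in [((398*k,176*k),115.8),((398*k,145*k),72.6)]: print(plane(W,uv,z).round(1))
```

```text
[[21, 169, 222], [21, 169, 223], [21, 171, 222], [21, 168, 224], [20, 170, 222], [21, 170, 223], [21, 169, 223], [21, 172, 214], [20, 173, 190], [20, 165, 148], [23, 133, 102], [41, 81, 79], [53, 70, 84], [63, 76, 97], [66, 84, 121], [66, 87, 114], [60, 69, 96], [55, 68, 82], [55, 70, 80], [54, 67, 76], [54, 68, 75], [44, 75, 78], [26, 113, 95], [20, 161, 136], [20, 169, 190], [21, 170, 212], [22, 168, 221], [22, 170, 222], [21, 169, 223], [21, 168, 224], [21, 169, 223], [22, 167, 225], [22, 168, 222], [22, 168, 217], [23, 152, 196], [33, 103, 136]]
[479.9 -56.7 115.8]
[502.3 -54.9  72.6]
```

View pics/w1c.png

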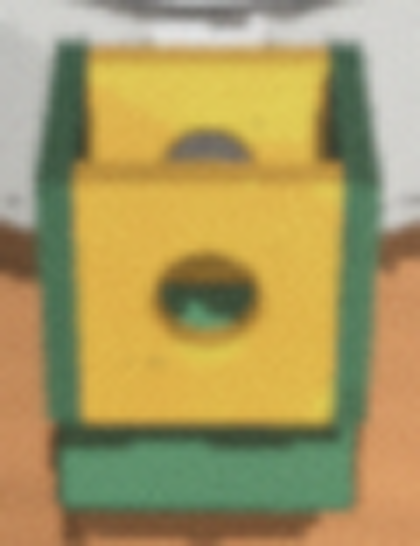

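Run:
```python
from h import *
d=pickle.load(open("im1.pkl","rb"));W=d["wrist"]
print(plane(W,(254.3,112.1),115.8).round(1))
plan((415,-60,300),.08,[(412,293,260,1.354,9)])
```

```text
[480.4 -56.2 115.8]
9
[[0.28,-3.91,0.44],[0.83,-3.83,0.44],[1.36,-3.68,0.44],[1.87,-3.45,0.44],[2.34,-3.15,0.44],[2.76,-2.79,0.44],[3.12,-2.37,0.44],[3.43,-1.91,0.44],[3.66,-1.41,0.44]]
[-0.142,-0.142,-0.142,-0.142,-0.142,-0.142,-0.142,-0.142,-0.142]
```

>>> {"op": "carry_out", "data": {
  "offset": [
    [0.28,-3.91,0.44],
    [0.83,-3.83,0.44],
    [1.36,-3.68,0.44],
    [1.87,-3.45,0.44],
    [2.34,-3.15,0.44],
    [2.76,-2.79,0.44],
    [3.12,-2.37,0.44],
    [3.43,-1.91,0.44],
    [3.66,-1.41,0.44],
    [0,0,0],
    [0,0,0]
  ],
  "roll": [-0.142,-0.142,-0.142,-0.142,-0.142,-0.142,-0.142,-0.142,-0.142,0,0],
  "claw": [4.5,4.5,4.5,4.5,4.5,4.5,4.5,4.5,4.5,4.5,4.5]
}}

```text
clock: 3.0
ee_pos: [411.4, 291.8, 260.9]
orientation: [2.445, 1.972, -0.002]
force: [0.5, 0.1, -0.2]
gripper_width: 0.527
```

```bash
cat >> h.py <<'E'
def snap(tag,names=("wrist",)):
    from cell import env
    d={}
    for n in names:
        r=env.get_image(n);d[n]=r
        cv2.imwrite(f"pics/{n}{tag}.png",cv2.resize(r["img"][:,:,::-1],(800,600),interpolation=cv2.INTER_CUBIC))
    s=env.state();d["s"]=s;pickle.dump(d,open(f"im{tag}.pkl","wb"))
    print(s["ee_pos"].round(1),yaw(s)[0].round(3),s["joints"].round(2),"F",s["force"].round(1),"g",round(s["gripper_width"],3),"t",round(s["clock"],2));return d
E
python3 -c "
from h import *
snap(2)"
```

```text
[411.6 291.4 261.3] 1.356 [ 0.38 -0.05  1.75 -0.    1.44  0.59] F [ 0.4 -0.6 -0.1] g 0.523 t 3.05
```

View pics/wrist2.png

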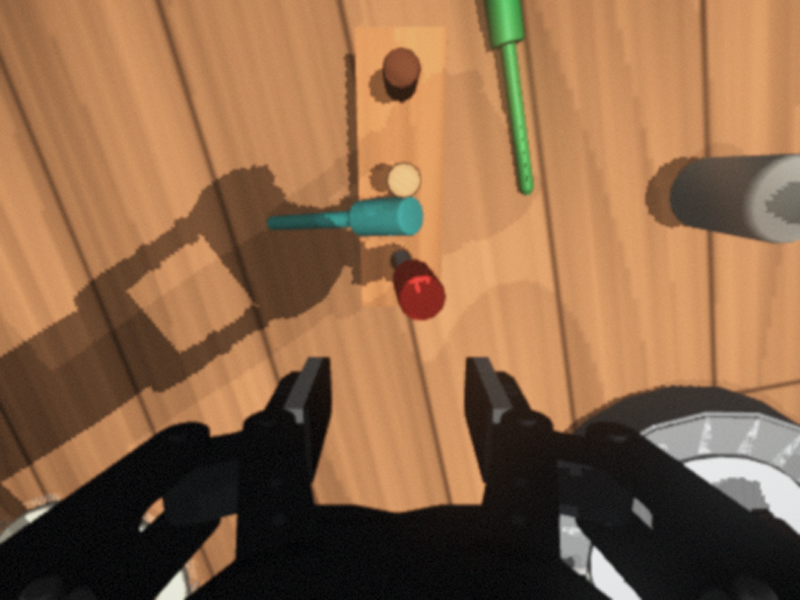

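The wrist view shows the red head at (420,300) and the rod entering the block at (400,258). The turquoise look-alike appears to lie across, from (270,222) to (415,215), so I'll triangulate it before descending.

Run:
```python
from h import *
d=pickle.load(open("im0.pkl","rb"));T=d["top"];S=d["scene"];W=pickle.load(open("im2.pkl","rb"))["wrist"]
k=.64
f=lambda a:(a[0]*k,a[1]*k)
tc=lambda a:(90+a[0]/3,90+a[1]/3); sc=lambda a:(150+a[0]/2.7,150+a[1]/2.7)
print("teal head",tri([(T,tc((157,535))),(S,sc((648,92))),(W,f((408,216)))]))
print("teal tip",tri([(T,tc((210,540))),(S,sc((631,203))),(W,f((270,222)))]))
print("teal head T,S",tri([(T,tc((157,535))),(S,sc((648,92)))])," T,W",tri([(T,tc((157,535))),(W,f((408,216)))]))
print("red head",tri([(T,tc((162,424))),(S,sc((604,123))),(W,f((421,297)))]))
print("rake head",plane(W,f((404,180)),142),"redW",plane(W,f((421,297)),174),"rod at block",plane(W,f((400,258)),72))
for z in (60,100,158,200,240): print(z,proj(W,[326,303,z])/k)
g=W["img"];cv2.imwrite("pics/w2c.png",cv2.resize(g[100:220,170:310,::-1],None,fx=5,fy=5,interpolation=cv2.INTER_CUBIC))
```

```text
teal head (array([373.42061948, 316.54715343, 177.85477256]), [51.3, 11.4, 57.0])
teal tip (array([317.76526458, 315.32980097,  11.68000834]), [17.7, 7.9, 23.8])
teal head T,S (array([326.00359796, 303.32797898, 158.21833568]), [1.4, 1.4])  T,W (array([379.08564817, 328.08649138,  58.82749884]), [48.5, 48.5])
red head (array([418.5204174 , 294.20575832, 173.38393182]), [5.6, 3.1, 7.0])
rake head [429.14130131 351.48402244 142.        ] redW [425.30274234 292.57721369 174.        ] rod at block [415.33460896 295.82934565  72.        ]
60 [284.48402591 270.19794622]
100 [270.53315624 282.75017217]
158 [242.85375143 307.65457969]
200 [213.86489461 333.73716017]
240 [173.95761069 369.64354141]
```

View pics/w2c.png

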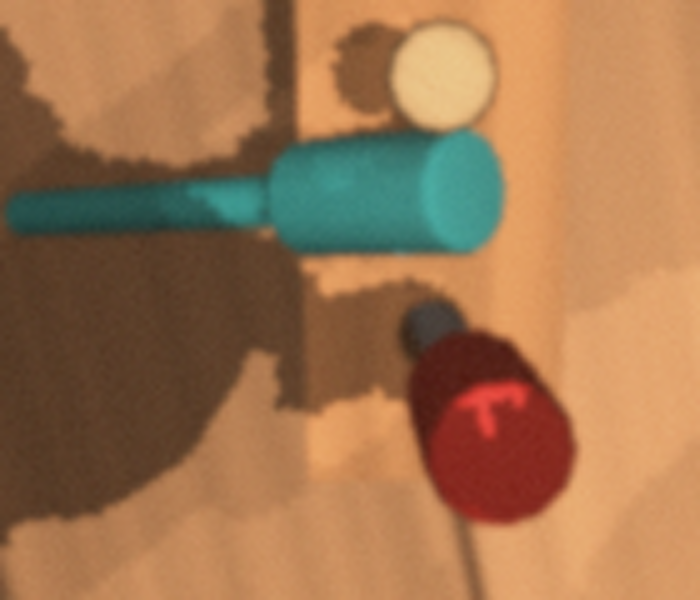

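Run:
```python
from h import *
d=snap(3,("scene","top","wrist"))
a=d["scene"]["img"][120:330,130:450,::-1];b=d["top"]["img"][100:320,60:340,::-1]
cv2.imwrite("pics/s3c.png",cv2.resize(a,None,fx=2.5,fy=2.5,interpolation=cv2.INTER_CUBIC))
cv2.imwrite("pics/t3c.png",cv2.resize(b,None,fx=2.7,fy=2.7,interpolation=cv2.INTER_CUBIC))
```

```text
[411.6 291.2 261.6] 1.356 [ 0.38 -0.05  1.75 -0.    1.44  0.59] F [-0.4  0.1  0.4] g 0.529 t 3.2
```

View pics/s3c.png

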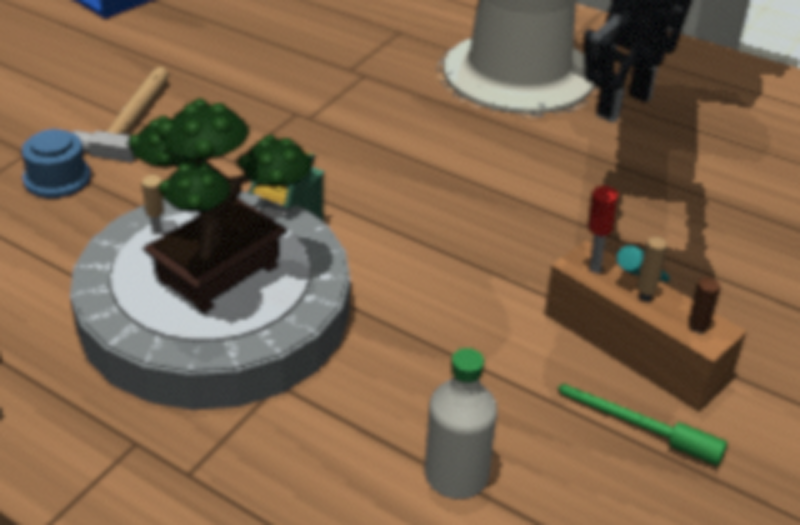

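View pics/t3c.png

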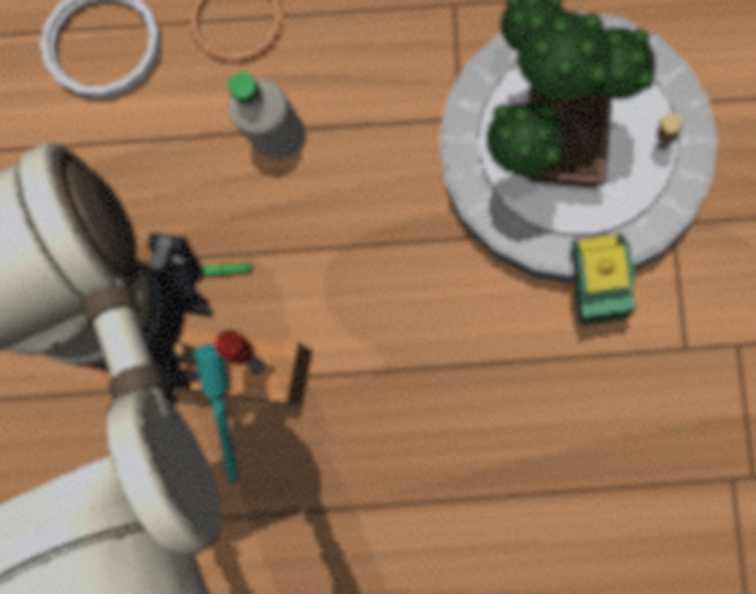

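View pics/wrist3.png

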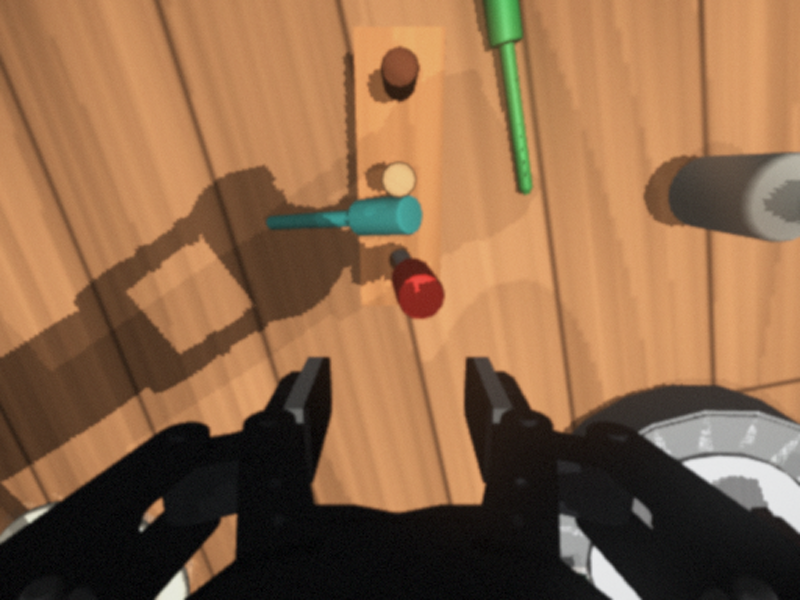

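The look-alikes have toppled on their own; I was never near them. The turquoise one now leans low on the block, with its top at about z 100. The red pin tilts slightly in its hole, with its head near (421,293), and nothing blocks the grasp. I'll descend and grip.

Run:
```python
from h import *
plan((411.6,291.6,261),1.356,[(421,293,200,1.356,3),(421,293,134,1.356,4)])
```

```text
7
[[0.11,0.3,2.03],[0.11,0.3,2.03],[0.11,0.3,2.03],[0.0,0.0,1.65],[0.0,0.0,1.65],[0.0,0.0,1.65],[0.0,0.0,1.65]]
[-0.0,-0.0,-0.0,-0.0,-0.0,-0.0,-0.0]
```

>>> {"op": "carry_out", "data": {
  "offset": [
    [0.11,0.3,2.03],
    [0.11,0.3,2.03],
    [0.11,0.3,2.03],
    [0,0,1.65],
    [0,0,1.65],
    [0,0,1.65],
    [0,0,1.65],
    [0,0,0],
    [0,0,0],
    [0,0,0],
    [0,0,0],
    [0,0,0],
    [0,0,0]
  ],
  "roll": [0,0,0,0,0,0,0,0,0,0,0,0,0],
  "claw": [4.5,4.5,4.5,4.5,4.5,4.5,4.5,4.5,2,2,2,2,2]
}}

```text
clock: 4.5
ee_pos: [420.1, 294.0, 135.5]
orientation: [-2.443, -1.973, 0.001]
force: [-5.4, -0.2, 4.1]
gripper_width: 0.294
```

```bash
python3 -c "
from h import *
snap(4)"
```

```text
[420.1 294.  135.5] 1.359 [0.37 0.09 1.86 0.   1.18 0.59] F [-5.9 -0.8  4.5] g 0.294 t 4.55
```

View pics/wrist4.png

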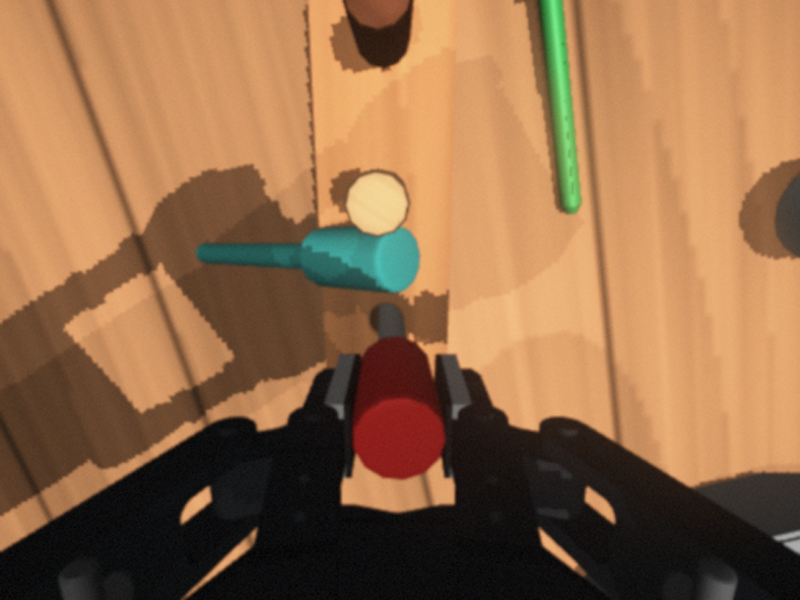

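The pin is gripped by its head, with the opening at 25 mm. Next I'll relieve the side load and lift it until only about 9 mm of tip is left in the hole. Then I'll swing the hand along −x of the tool, so the hole edge tilts the pin to 0.45 rad in the pads.

>>> {"op": "carry_out", "data": {
  "offset": [
    [0,-0.3,0],
    [0,0,-1.2],
    [0,0,-1.2],
    [0,0,-1.2],
    [0,0,-1.5],
    [0,0,0],
    [0,0,0]
  ],
  "roll": [0,0,0,0,0,0,0],
  "claw": [2,2,2,2,2,2,2]
}}

```text
clock: 5.25
ee_pos: [418.0, 294.6, 186.0]
orientation: [2.444, 1.973, 0.002]
force: [0.2, 0.2, -3.1]
gripper_width: 0.289
```

Run:
```python
from h import *
d=snap(5,("wrist","scene"))
a=d["scene"]["img"][100:300,300:460,::-1]
cv2.imwrite("pics/s5c.png",cv2.resize(a,None,fx=3,fy=3,interpolation=cv2.INTER_CUBIC))
L=144.5;import math
p=[(L*math.sin(.045*i),L*(1-math.cos(.045*i))) for i in range(11)]
print([[round(-(p[i+1][0]-p[i][0])/10,2),0,round((p[i+1][1]-p[i][1])/10,2)] for i in range(10)])
```

```text
[417.4 294.3 184.8] 1.359 [ 0.38  0.03  1.83 -0.    1.28  0.59] F [ 0.8  0.1 -3.1] g 0.294 t 5.35
[[-0.65, 0, 0.01], [-0.65, 0, 0.04], [-0.65, 0, 0.07], [-0.64, 0, 0.1], [-0.64, 0, 0.13], [-0.63, 0, 0.16], [-0.62, 0, 0.19], [-0.61, 0, 0.22], [-0.6, 0, 0.24], [-0.59, 0, 0.27]]
```

View pics/s5c.png

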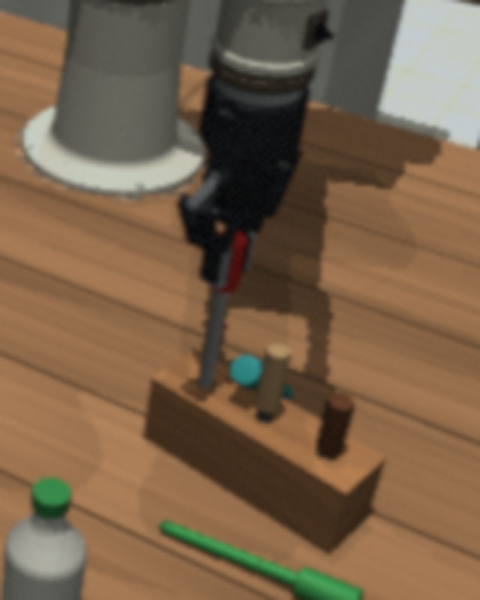

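View pics/wrist5.png

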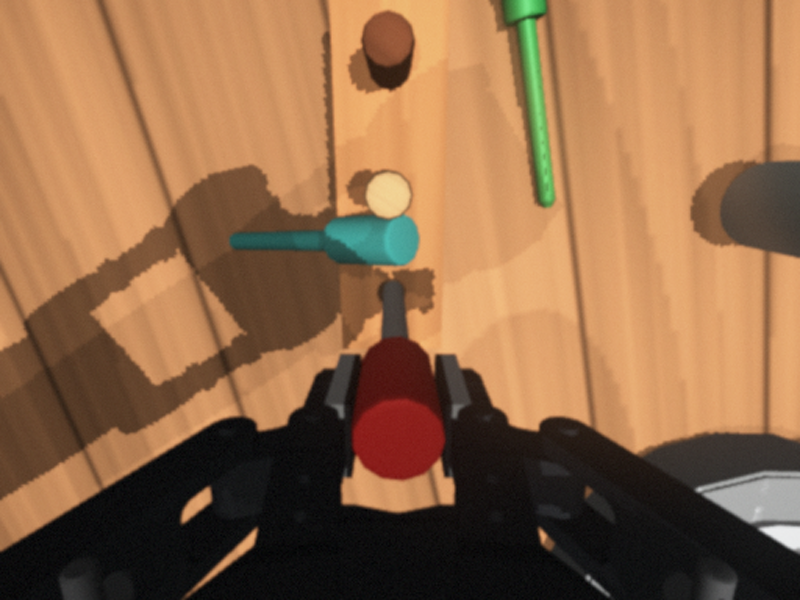

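>>> {"op": "carry_out", "data": {
  "offset": [
    [-0.65,0,0.01],
    [-0.65,0,0.04],
    [-0.65,0,0.07],
    [-0.64,0,0.1],
    [-0.64,0,0.13],
    [-0.63,0,0.16],
    [-0.62,0,0.19],
    [-0.61,0,0.22],
    [-0.6,0,0.24],
    [-0.59,0,0.27],
    [0,0,0]
  ],
  "roll": [0,0,0,0,0,0,0,0,0,0,0],
  "claw": [2,2,2,2,2,2,2,2,2,2,2]
}}

```text
clock: 6.45
ee_pos: [404.0, 232.1, 170.4]
orientation: [2.444, 1.973, -0.002]
force: [-1.1, 3.2, -0.8]
gripper_width: 0.289
```

Run:
```python
from h import *
d=snap(6,("wrist","scene"))
a=d["scene"]["img"][100:300,300:460,::-1]
cv2.imwrite("pics/s6c.png",cv2.resize(a,None,fx=3,fy=3,interpolation=cv2.INTER_CUBIC))
```

```text
[404.1 232.5 170.6] 1.359 [ 0.26 -0.07  1.96 -0.    1.26  0.48] F [-2.5  1.9 -1.4] g 0.292 t 6.55
```

View pics/s6c.png

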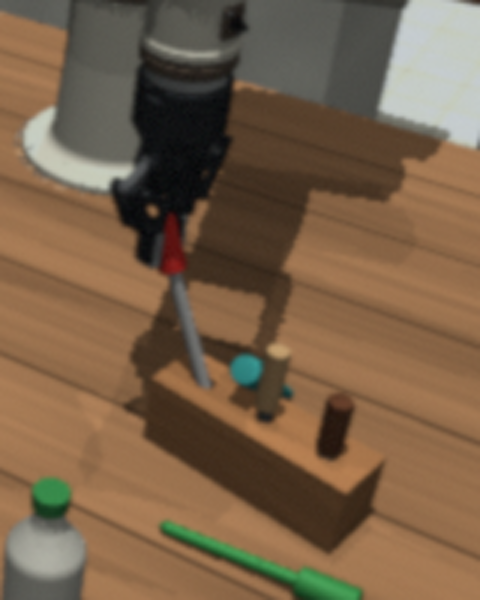

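View pics/wrist6.png

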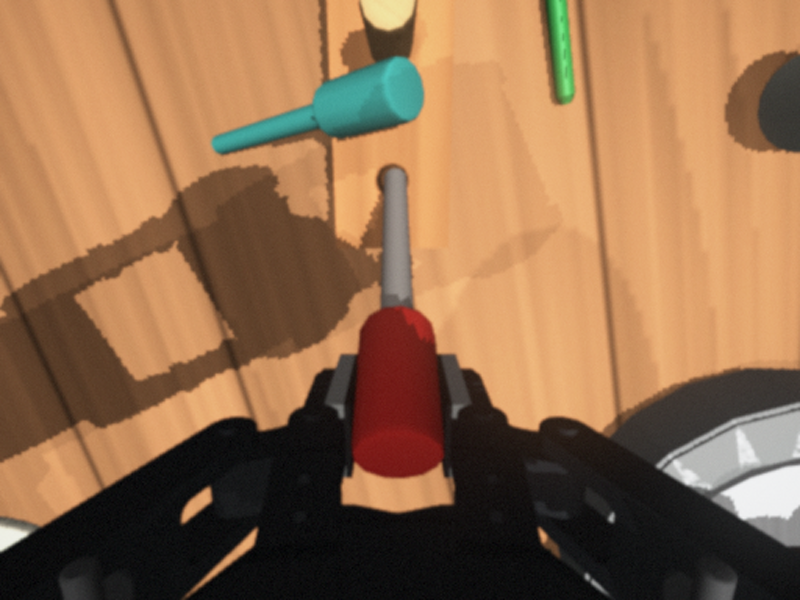

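The pin now leans in the pads, about 0.46 rad from the geometry, with its tip at the hole mouth near (393,178). I'll draw it out along its axis and carry it to the bracket.

Run:
```python
from h import *
plan((404.1,232.5,170.6),1.359,[(400,212,212,1.359,3),(395,150,285,1.2,3),(400,-62,290,.09,9),(404,-62,255,.09,2)])
```

```text
17
[[-0.7,0.01,-1.38],[-0.7,0.01,-1.38],[-0.7,0.01,-1.38],[-2.06,0.27,-2.43],[-2.04,0.38,-2.43],[-2.02,0.49,-2.43],[-2.18,0.91,-0.06],[-2.05,1.17,-0.06],[-1.89,1.41,-0.06],[-1.7,1.63,-0.06],[-1.49,1.83,-0.06],[-1.25,2.0,-0.06],[-1.0,2.14,-0.06],[-0.73,2.24,-0.06],[-0.44,2.31,-0.06],[0.2,0.02,1.75],[0.2,0.02,1.75]]
[-0.0,-0.0,-0.0,0.053,0.053,0.053,0.123,0.123,0.123,0.123,0.123,0.123,0.123,0.123,0.123,0.0,0.0]
```

>>> {"op": "carry_out", "data": {
  "offset": [
    [-0.7,0,-1.38],
    [-0.7,0,-1.38],
    [-0.7,0,-1.38],
    [-2.06,0.27,-2.43],
    [-2.04,0.38,-2.43],
    [-2.02,0.49,-2.43],
    [-2.18,0.91,-0.06],
    [-2.05,1.17,-0.06],
    [-1.89,1.41,-0.06],
    [-1.7,1.63,-0.06],
    [-1.49,1.83,-0.06],
    [-1.25,2.0,-0.06],
    [-1.0,2.14,-0.06],
    [-0.73,2.24,-0.06],
    [-0.44,2.31,-0.06],
    [0.2,0.02,1.75],
    [0.2,0.02,1.75],
    [0,0,0],
    [0,0,0],
    [0,0,0]
  ],
  "roll": [0,0,0,0.053,0.053,0.053,0.123,0.123,0.123,0.123,0.123,0.123,0.123,0.123,0.123,0,0,0,0,0],
  "claw": [2,2,2,2,2,2,2,2,2,2,2,2,2,2,2,2,2,2,2,2]
}}

```text
clock: 8.55
ee_pos: [404.7, -62.2, 256.8]
orientation: [3.137, 0.146, 0.002]
force: [0.6, -0.0, -3.4]
gripper_width: 0.289
```

Run:
```python
from h import *
d=snap(7,("wrist","scene","top"))
a=d["wrist"]["img"][40:240,190:330,::-1]
cv2.imwrite("pics/w7c.png",cv2.resize(a,None,fx=4,fy=4,interpolation=cv2.INTER_CUBIC)[:600])
a=d["scene"]["img"][100:260,170:330,::-1]
cv2.imwrite("pics/s7c.png",cv2.resize(a,None,fx=3.7,fy=3.7,interpolation=cv2.INTER_CUBIC))
a=d["top"]["img"][140:260,200:360,::-1]
cv2.imwrite("pics/t7c.png",cv2.resize(a,None,fx=5,fy=5,interpolation=cv2.INTER_CUBIC))
```

```text
[404.6 -62.  256.7] 0.093 [-0.45 -0.32  1.99 -0.    1.46  1.03] F [-0.4  1.1 -3. ] g 0.293 t 8.7
```

View pics/w7c.png

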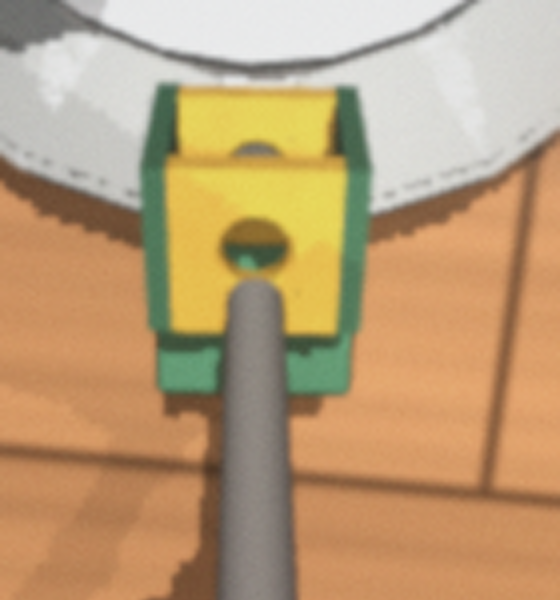

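View pics/s7c.png

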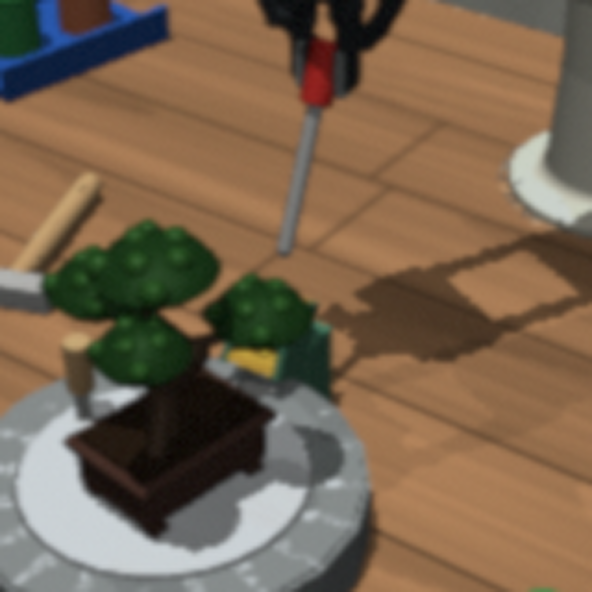

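View pics/t7c.png

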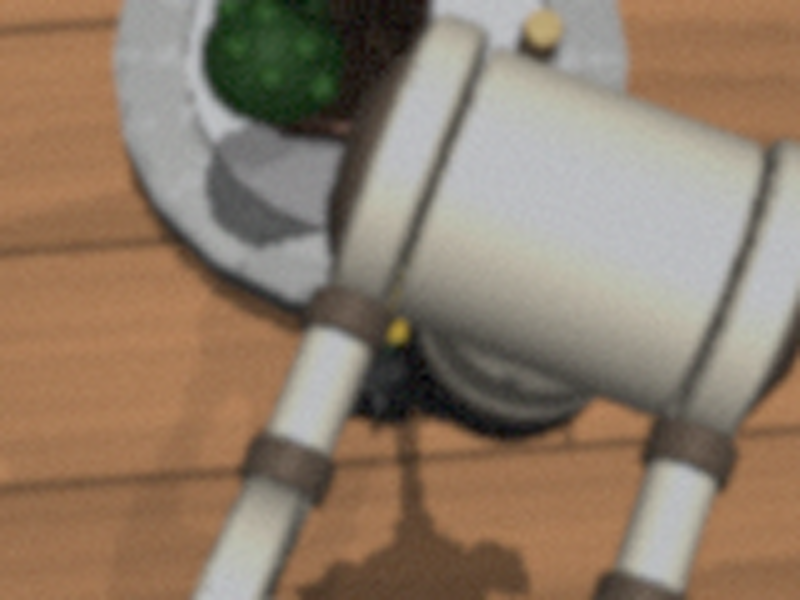

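The wrist crop shows the tip in the same column (256) as both eyelet holes, so the lateral and yaw alignment look good. Next I'll triangulate the tip and compute the remaining in-plane shift.

Run:
```python
from h import *
d=pickle.load(open("im7.pkl","rb"));W=d["wrist"];S=d["scene"];s=d["s"]
tw=(190+256.5/4-.5,40+284/4-.5);ts=(170+285.5/3.7-.5,100+248/3.7-.5)
X,e=tri([(W,tw),(S,ts)]);print("tip tri",X.round(1),e)
y,R=yaw(s);g=s["ee_pos"]-19*R[:,2];print("grasp",g.round(1))
c,dd=ray(W,tw)
for L in (142,144.5,147):
    b=dd@(c-g);q=(c-g)@(c-g)-L*L;D=b*b-q
    for t in (-b+D**.5,-b-D**.5):
        P=c+t*dd;v=g-P;print(L,P.round(1),"tilt",np.arctan2(np.hypot(v[0],v[1]),v[2]).round(3),"tool",(R.T@(P-s["ee_pos"])).round(1))
print("hole",plane(W,(190+256.5/4-.5,40+247.5/4-.5),115.8).round(1))
# head axis from scene: rod line direction
```

```text
tip tri [470.7 -54.4 155.6] [3.3, 3.3]
grasp [404.6 -61.9 275.7]
142 [472.6 -57.  151.2] tilt 0.501 tool [ 68.    1.2 105.6]
142 [474.  -56.6 399.5] tilt 2.63 tool [  69.7    1.3 -142.7]
144.5 [472.6 -57.  148.3] tilt 0.491 tool [ 68.    1.2 108.5]
144.5 [474.  -56.6 402.4] tilt 2.639 tool [  69.7    1.3 -145.5]
147 [472.6 -57.  145.5] tilt 0.482 tool [ 68.    1.2 111.3]
147 [474.  -56.6 405.2] tilt 2.648 tool [  69.8    1.3 -148.4]
hole [480.6 -56.3 115.8]
```

>>> {"op": "carry_out", "data": {
  "offset": [
    [-0.75,0,0],
    [0.4,0,0.83],
    [0.4,0,0.83],
    [0.4,0,0.83],
    [0,0,0],
    [0,0,0],
    [0,0,0]
  ],
  "roll": [0,0,0,0,0,0,0],
  "claw": [2,2,2,2,2,2,2]
}}

```text
clock: 9.4
ee_pos: [408.8, -61.4, 231.1]
orientation: [3.138, 0.146, 0.0]
force: [-0.4, -1.1, -3.4]
gripper_width: 0.287
```

Run:
```python
from h import *
d=snap(8,("wrist","scene"))
a=d["wrist"]["img"][40:190,190:330,::-1]
cv2.imwrite("pics/w8c.png",cv2.resize(a,None,fx=4,fy=4,interpolation=cv2.INTER_CUBIC)[:600])
a=d["scene"]["img"][100:260,170:330,::-1]
cv2.imwrite("pics/s8c.png",cv2.resize(a,None,fx=3.7,fy=3.7,interpolation=cv2.INTER_CUBIC))
```

```text
[408.9 -61.4 231.3] 0.093 [-0.44 -0.29  2.02 -0.    1.41  1.03] F [-0.2 -0.4 -3.8] g 0.288 t 9.5
```

View pics/w8c.png

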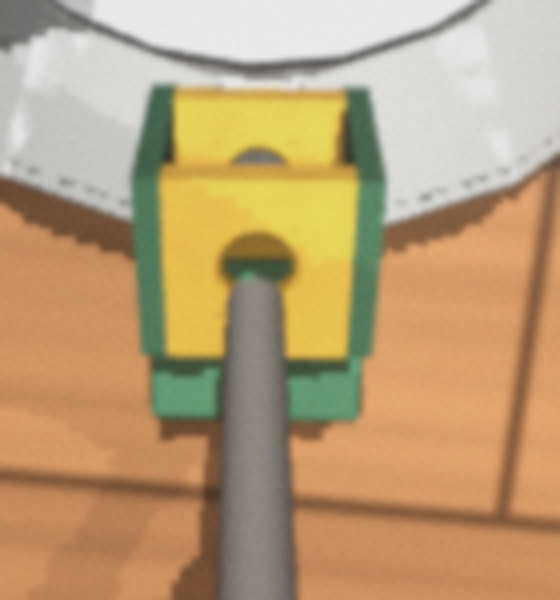

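View pics/s8c.png

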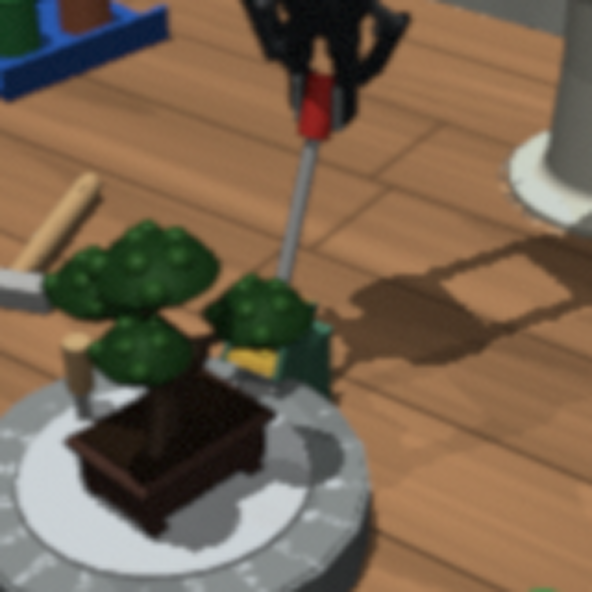

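Run:
```python
from h import *
W=pickle.load(open("im8.pkl","rb"))["wrist"]
f=lambda p:((p-[190,40]+.5)*4).round(1)
print("tip pred",f(proj(W,[476.9,-56.4,122.9])),"hole pred",f(proj(W,[480.6,-56.3,115.8])))
print("hole now",plane(W,(190+257.5/4-.5,40+268/4-.5),115.8).round(1))
for z in (120,123,126): print(z,plane(W,(190+257.5/4-.5,40+284/4-.5),z).round(1))
```

```text
tip pred [258.4 283.2] hole pred [259.5 264.9]
hole now [479.9 -55.9 115.8]
120 [476.7 -56.2 120. ]
123 [476.7 -56.2 123. ]
126 [476.7 -56.2 126. ]
```

>>> {"op": "carry_out", "data": {
  "offset": [
    [0.22,0,0.45],
    [0.22,0,0.45],
    [0.22,0,0.45],
    [0.23,0,0.45],
    [0,0,0]
  ],
  "roll": [0,0,0,0,0],
  "claw": [2,2,2,2,2]
}}

```text
clock: 10.0
ee_pos: [417.6, -60.4, 212.1]
orientation: [-3.138, -0.146, 0.001]
force: [0.7, -0.5, -2.6]
gripper_width: 0.291
```

Run:
```python
from h import *
d=snap(9,("wrist",))
a=d["wrist"]["img"][40:190,190:330,::-1]
cv2.imwrite("pics/w9c.png",cv2.resize(a,None,fx=4,fy=4,interpolation=cv2.INTER_CUBIC)[:600])
```

```text
[417.6 -60.4 212.5] 0.093 [-0.43 -0.24  2.02  0.    1.36  1.05] F [ 0.8  0.2 -3. ] g 0.292 t 10.05
```

View pics/w9c.png

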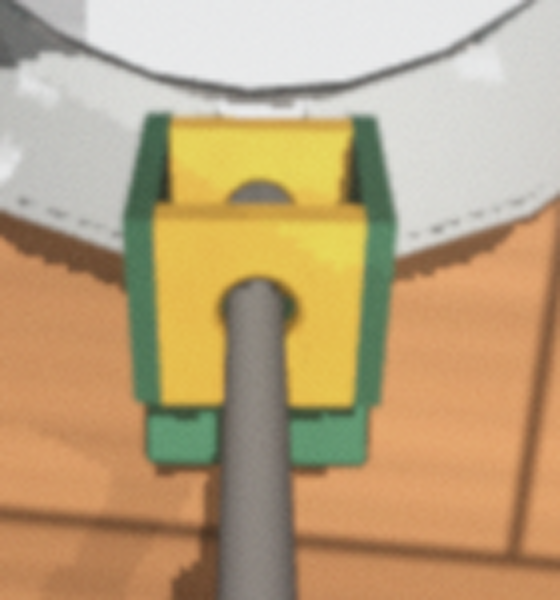

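>>> {"op": "carry_out", "data": {
  "offset": [
    [0.25,0.05,0.44],
    [0.25,0,0.44],
    [0.25,0,0.44],
    [0.25,0,0.44],
    [0,0,0]
  ],
  "roll": [0,0,0,0,0],
  "claw": [2,2,2,2,2]
}}

```text
clock: 10.55
ee_pos: [427.3, -59.8, 194.4]
orientation: [-3.137, -0.146, 0.002]
force: [-0.9, -0.2, -3.9]
gripper_width: 0.291
```

Run:
```python
from h import *
d=snap(10,("wrist",))
a=d["wrist"]["img"][40:190,190:330,::-1]
cv2.imwrite("pics/w10c.png",cv2.resize(a,None,fx=4,fy=4,interpolation=cv2.INTER_CUBIC)[:600])
```

```text
[427.4 -59.9 194.8] 0.093 [-0.42 -0.2   2.02 -0.    1.32  1.06] F [ 0.  -0.8 -2.9] g 0.288 t 10.6
```

View pics/w10c.png

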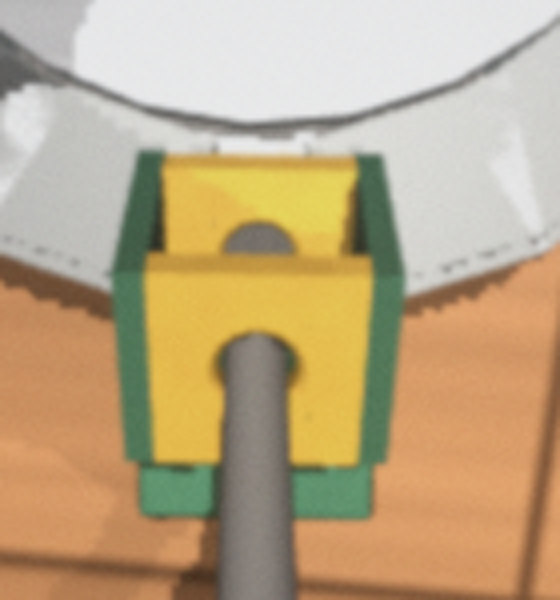

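>>> {"op": "carry_out", "data": {
  "offset": [
    [0.2,0,0.45],
    [0.2,0,0.45],
    [0.22,0,0.45],
    [0.22,0,0.45],
    [0,0,0]
  ],
  "roll": [0,0,0,0,0],
  "claw": [2,2,2,2,2]
}}

```text
clock: 11.1
ee_pos: [435.6, -59.1, 176.4]
orientation: [-3.137, -0.146, 0.002]
force: [-0.8, -0.3, -3.3]
gripper_width: 0.291
```

Run:
```python
from h import *
d=snap(11,("wrist",))
a=d["wrist"]["img"][50:200,190:330,::-1]
cv2.imwrite("pics/w11c.png",cv2.resize(a,None,fx=4,fy=4,interpolation=cv2.INTER_CUBIC)[:600])
```

```text
[435.7 -59.1 176.8] 0.093 [-0.41 -0.15  2.02 -0.    1.28  1.07] F [ 0.2 -0.6 -3. ] g 0.288 t 11.15
```

View pics/w11c.png

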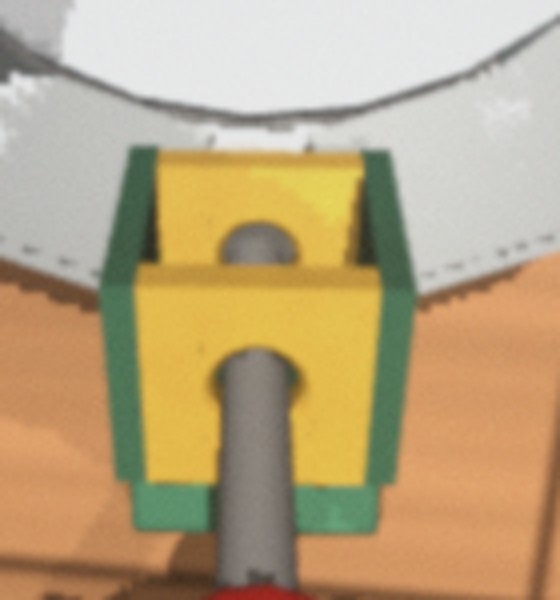

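>>> {"op": "carry_out", "data": {
  "offset": [
    [0.22,0,0.45],
    [0.22,0,0.45],
    [0.22,0,0.45],
    [0,0,0]
  ],
  "roll": [0,0,0,0],
  "claw": [2,2,2,2]
}}

```text
clock: 11.55
ee_pos: [442.2, -58.4, 162.9]
orientation: [-3.137, -0.146, 0.002]
force: [-0.5, -0.1, -2.5]
gripper_width: 0.292
```

Run:
```python
from h import *
d=snap(12,("wrist",))
a=d["wrist"]["img"][50:200,190:330,::-1]
cv2.imwrite("pics/w12c.png",cv2.resize(a,None,fx=4,fy=4,interpolation=cv2.INTER_CUBIC)[:600])
```

```text
[442.3 -58.5 163.3] 0.093 [-0.4  -0.12  2.02 -0.    1.24  1.07] F [-0.8 -0.8 -3.4] g 0.288 t 11.6
```

View pics/w12c.png

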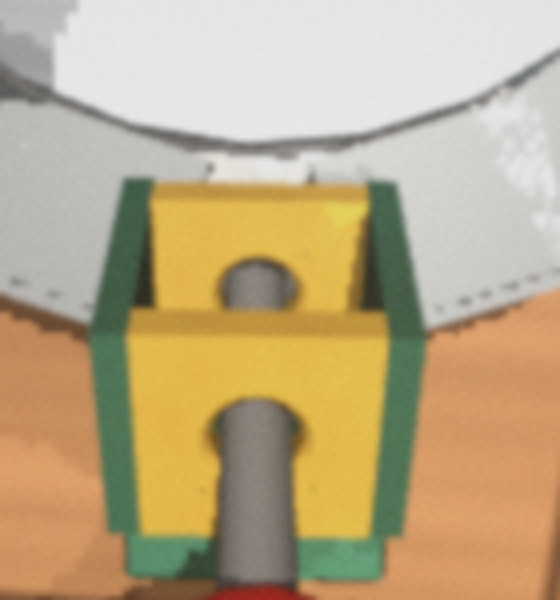

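>>> {"op": "carry_out", "data": {
  "offset": [
    [0.22,0,0.45],
    [0.1,0,0.25],
    [0,0,0]
  ],
  "roll": [0,0,0],
  "claw": [2,2,2]
}}

```text
clock: 11.9
ee_pos: [445.5, -58.3, 156.3]
orientation: [-3.138, -0.146, 0.001]
force: [0.7, -0.0, -2.1]
gripper_width: 0.295
```

```bash
python3 -c "
from h import *
from cell import env
s=env.state();y,R=yaw(s);g=s['ee_pos']-19*R[:,2];u=np.array([np.cos(.093),np.sin(.093),0])
for t in (.45,.48): print('tip',(g+144.5*(np.sin(t)*u-[0,0,np.cos(t)])).round(1),s['force'],s['ee_pos'])"
```

```text
tip [508.1 -52.4  45.2] [ 0.65086941 -0.04875923 -2.14752114] [445.51564224 -58.27053394 156.32773807]
tip [512.  -52.1  47.2] [ 0.65086941 -0.04875923 -2.14752114] [445.51564224 -58.27053394 156.32773807]
```

>>> {"op": "carry_out", "data": {
  "offset": [
    [0.1,0,0.2],
    [0.1,0,0.2],
    [0,0,0]
  ],
  "roll": [0,0,0],
  "claw": [2,2,2]
}}

```text
clock: 12.2
ee_pos: [447.8, -58.3, 153.1]
orientation: [3.138, 0.146, -0.0]
force: [-2.2, 0.1, -0.2]
gripper_width: 0.287
```

Contact shows in the force (Fz from −3 to about 0). I'll open the gripper and look.

>>> {"op": "carry_out", "data": {
  "offset": [
    [0,0,0],
    [0,0,0],
    [0,0,0],
    [0,0,0],
    [0,0,0]
  ],
  "roll": [0,0,0,0,0],
  "claw": [5,5,5,5,5]
}}

```text
clock: 12.7
ee_pos: [447.8, -58.2, 152.9]
orientation: [3.138, 0.146, 0.001]
force: [0.5, -0.2, 0.3]
gripper_width: 0.585
```

Run:
```python
from h import *
d=snap(13,("wrist","scene"))
a=d["scene"]["img"][100:260,170:330,::-1]
cv2.imwrite("pics/s13c.png",cv2.resize(a,None,fx=3.7,fy=3.7,interpolation=cv2.INTER_CUBIC))
```

```text
[447.7 -58.2 152.8] 0.093 [-0.4  -0.09  2.02  0.    1.22  1.08] F [-0.7  0.3 -0.2] g 0.589 t 12.8
```

View pics/wrist13.png

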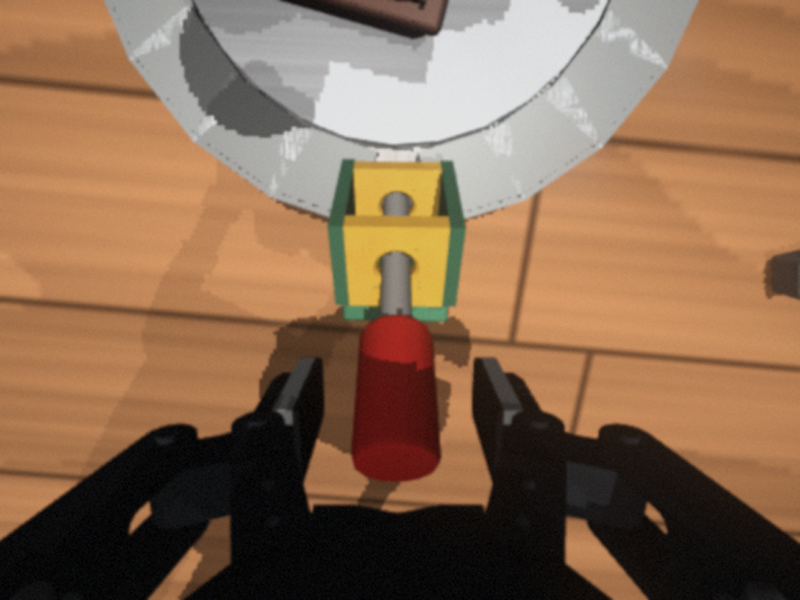

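View pics/s13c.png

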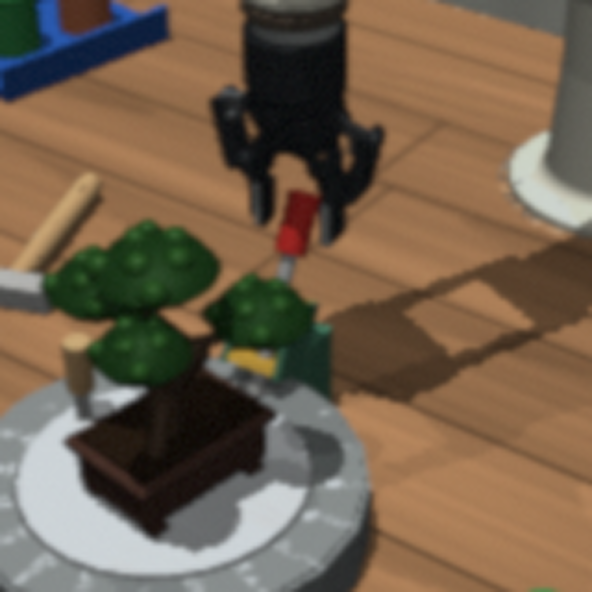

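The pin head is free between the open pads and the rod runs through both eyelets. I'll check the tip height from the head, and locate the foliage near the handle before going there.

Run:
```python
from h import *
d0=pickle.load(open("im0.pkl","rb"));T=d0["top"];S=d0["scene"];k=.64
C=np.array([635.2,-41.5])
for n,a,b in [("right/near handle",(455,192),(327,303)),("big",(420,188),(333,268)),("far",(402,166),(300,276)),("left",(398,237),(377,288))]:
    X,e=tri([(T,(a[0]*k,a[1]*k)),(S,(b[0]*k,b[1]*k))]);r=X[:2]-C
    print(n,X.round(0),e,"r",np.hypot(*r).round(0),"az",np.arctan2(r[1],r[0]).round(2))
    print("   alone z215",plane(T,(a[0]*k,a[1]*k),215).round(0))
# pin head top from scene13 & wrist13
d=pickle.load(open("im13.pkl","rb"));W=d["wrist"];S=d["scene"]
X,e=tri([(W,(396*k,460*k)),(S,(170+306/3.7-.5,100+200/3.7-.5))]);print("headtop",X.round(1),e)
E0=np.array([480.2,-56,115.8]);u=np.array([.9957,.0929,0]);a=-.435*u+[0,0,.9]
rp=E0-82*a;print("exp head top on ring",(rp+164*a).round(1))
J=plane(W,(397*k,318*k),42+116*.9);print("collar W",J.round(1),"exp",(rp+116*a).round(1))
```

```text
right/near handle [649. -63. 175.] [24.6, 24.6] r 26.0 az -1.0
   alone z215 [647. -80. 215.]
big [643. -23. 246.] [1.7, 1.7] r 20.0 az 1.18
   alone z215 [657. -26. 215.]
far [691. -16. 254.] [20.5, 20.5] r 62.0 az 0.43
   alone z215 [697.  -0. 215.]
left [586.  16. 192.] [2.3, 2.3] r 75.0 az 2.28
   alone z215 [580.  14. 215.]
headtop [432.  -60.1 175.5] [1.0, 1.0]
exp head top on ring [444.7 -59.3 189.6]
collar W [468.5 -57.6 146.4] exp [465.5 -57.4 146.4]
```

Run:
```python
from h import *
d=pickle.load(open("im13.pkl","rb"));W=d["wrist"];S=d["scene"]
E0=np.array([480.2,-56,115.8]);u=np.array([.9957,.0929,0])
rp=E0-82*(-.435*u+np.array([0,0,.9]))
for t in (.45,.48,.5):
  a=-np.sin(t)*u+np.array([0,0,np.cos(t)])
  for off in (0,-24):
    for L in (116,164):
        P=rp+a*(L+off);print(t,off,L,"wrist",(proj(W,P)/.64).round(0),"scene crop",((proj(S,P)-[170,100]+.5)*3.7).round(0))
a=d["wrist"]["img"][180:320,190:330,::-1]
cv2.imwrite("pics/w13c.png",cv2.resize(a,None,fx=4,fy=4,interpolation=cv2.INTER_CUBIC)[:600])
a=d["scene"]["img"][140:200,220:290,::-1]
cv2.imwrite("pics/s13d.png",cv2.resize(a,None,fx=8,fy=8,interpolation=cv2.INTER_CUBIC))
```

```text
0.45 0 116 wrist [396. 326.] scene crop [282. 254.]
0.45 0 164 wrist [395. 454.] scene crop [296. 192.]
0.45 -24 116 wrist [396. 282.] scene crop [276. 284.]
0.45 -24 164 wrist [395. 382.] scene crop [289. 223.]
0.48 0 116 wrist [396. 333.] scene crop [284. 254.]
0.48 0 164 wrist [395. 464.] scene crop [299. 192.]
0.48 -24 116 wrist [396. 287.] scene crop [277. 284.]
0.48 -24 164 wrist [395. 390.] scene crop [292. 223.]
0.5 0 116 wrist [396. 338.] scene crop [286. 254.]
0.5 0 164 wrist [395. 469.] scene crop [301. 192.]
0.5 -24 116 wrist [396. 291.] scene crop [278. 284.]
0.5 -24 164 wrist [395. 395.] scene crop [293. 223.]
```

View pics/s13d.png

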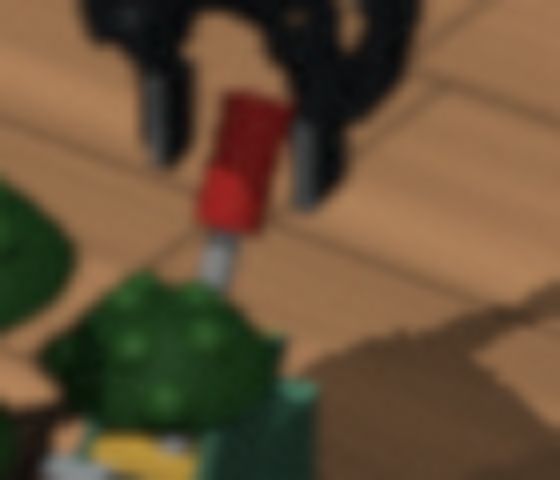

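The measurements match the pin resting on the ring: the collar and head top project within a few pixels of the "on ring" prediction. For turning, I'll put the open hand behind the handle on its clockwise side, with tool x outward and clear of the branch. Then I'll push it counter-clockwise in small steps with the finger's back.

Run:
```python
from h import *
plan((447.7,-58.2,152.8),.093,[(447.7,-58.2,300,.093,4),(550.2,-124,300,-1.72,13)])
```

```text
17
[[0.0,0.0,-3.68],[0.0,0.0,-3.68],[0.0,0.0,-3.68],[0.0,0.0,-3.68],[0.74,0.58,-0.0],[0.81,0.47,-0.0],[0.87,0.35,-0.0],[0.91,0.23,-0.0],[0.93,0.1,-0.0],[0.94,-0.03,-0.0],[0.92,-0.16,-0.0],[0.89,-0.29,-0.0],[0.84,-0.41,-0.0],[0.78,-0.52,-0.0],[0.7,-0.63,-0.0],[0.6,-0.72,-0.0],[0.5,-0.79,-0.0]]
[-0.0,-0.0,-0.0,-0.0,0.139,0.139,0.139,0.139,0.139,0.139,0.139,0.139,0.139,0.139,0.139,0.139,0.139]
```

>>> {"op": "carry_out", "data": {
  "offset": [
    [0,0,-3.68],
    [0,0,-3.68],
    [0,0,-3.68],
    [0,0,-3.68],
    [0.74,0.58,0],
    [0.81,0.47,0],
    [0.87,0.35,0],
    [0.91,0.23,0],
    [0.93,0.1,0],
    [0.94,-0.03,0],
    [0.92,-0.16,0],
    [0.89,-0.29,0],
    [0.84,-0.41,0],
    [0.78,-0.52,0],
    [0.7,-0.63,0],
    [0.6,-0.72,0],
    [0.5,-0.79,0],
    [0,0,0],
    [0,0,0]
  ],
  "roll": [0,0,0,0,0.139,0.139,0.139,0.139,0.139,0.139,0.139,0.139,0.139,0.139,0.139,0.139,0.139,0,0],
  "claw": [5,5,5,5,6.5,6.5,6.5,6.5,6.5,6.5,6.5,6.5,6.5,6.5,6.5,6.5,6.5,6.5,6.5]
}}

```text
clock: 14.7
ee_pos: [550.2, -123.6, 299.8]
orientation: [2.06, -2.371, -0.001]
force: [-0.2, 0.3, -0.1]
gripper_width: 0.754
```

Run:
```python
from h import *
d=snap(14,("wrist","scene"))
```

```text
[ 550.1 -123.5  300. ] -1.712 [-0.44  0.09  1.54  0.    1.52  2.85] F [ 0.1  0.3 -0.2] g 0.763 t 14.8
```

View pics/wrist14.png

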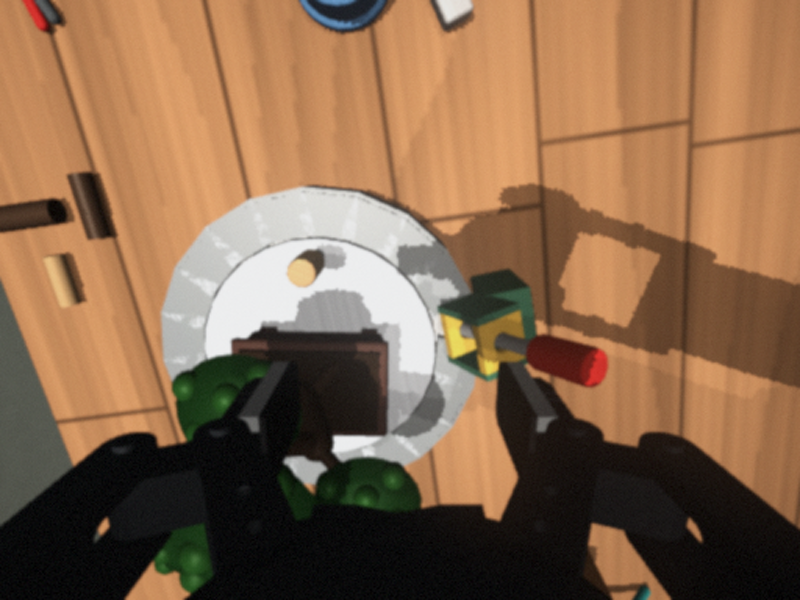

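View pics/scene14.png

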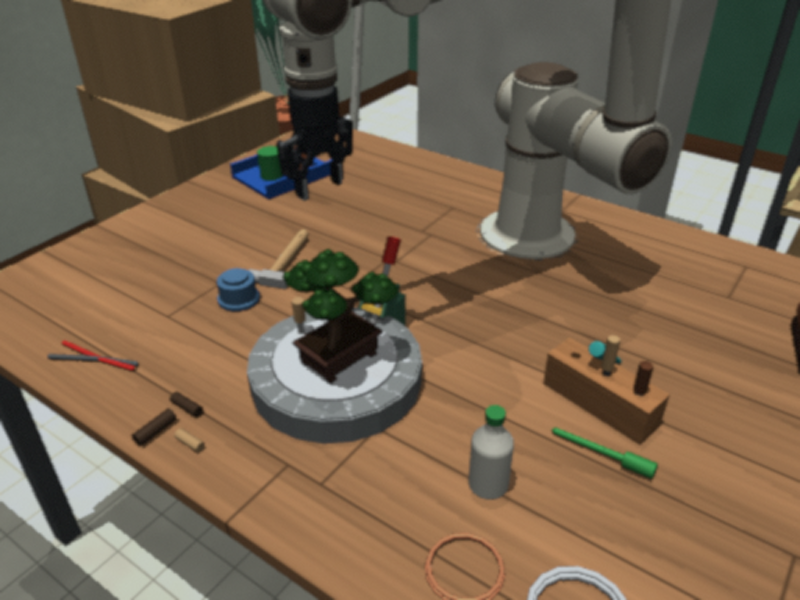

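The wrist view has the handle top at (303,270), left of the hand, which is the CCW side. The bracket and pin are at right, clear of the right finger. I'll check the handle position.

Run:
```python
from h import *
d=pickle.load(open("im14.pkl","rb"));W=d["wrist"];s=d["s"];k=.64
y,R=yaw(s)
H=plane(W,(301*k,273*k),126);print("handle",H.round(1),"tool frame",(R.T@(H-s["ee_pos"])).round(1))
for a,z in [((275,330),105),((385,330),105),((205,395),215),((250,440),215)]: 
    P=plane(W,(a[0]*k,a[1]*k),z);print(a,P.round(0),(R.T@(P-s["ee_pos"])).round(0))
```

```text
handle [ 618.7 -132.9  126. ] tool frame [ -0.3 -69.3 174. ]
(275, 330) [653. -87. 105.] [-51. -97. 195.]
(385, 330) [568. -75. 105.] [-51. -11. 195.]
(205, 395) [663. -90. 215.] [ -49. -107.   85.]
(250, 440) [644. -59. 215.] [-77. -84.  85.]
```

>>> {"op": "carry_out", "data": {
  "offset": [
    [0.4,0,3.6],
    [0,0,3.6],
    [0,0,3.6],
    [0,0,3.6],
    [0,0,3.6],
    [0,0,3.5],
    [0,0,0],
    [0,0,0]
  ],
  "roll": [0,0,0,0,0,0,0,0],
  "claw": [6.5,6.5,6.5,6.5,6.5,6.5,6.5,6.5]
}}

```text
clock: 15.6
ee_pos: [549.7, -127.6, 85.6]
orientation: [2.058, -2.374, -0.001]
force: [0.5, 0.1, 0.8]
gripper_width: 0.756
```

Run:
```python
from h import *
d=snap(15,("wrist","scene"))
a=d["scene"]["img"][100:260,130:290,::-1]
cv2.imwrite("pics/s15c.png",cv2.resize(a,None,fx=3.7,fy=3.7,interpolation=cv2.INTER_CUBIC))
```

```text
[ 551.5 -128.4   87.7] -1.714 [-0.44  0.29  1.75  0.    1.1   2.84] F [ 1.2 -0.4  1.1] g 0.764 t 15.7
```

View pics/wrist15.png

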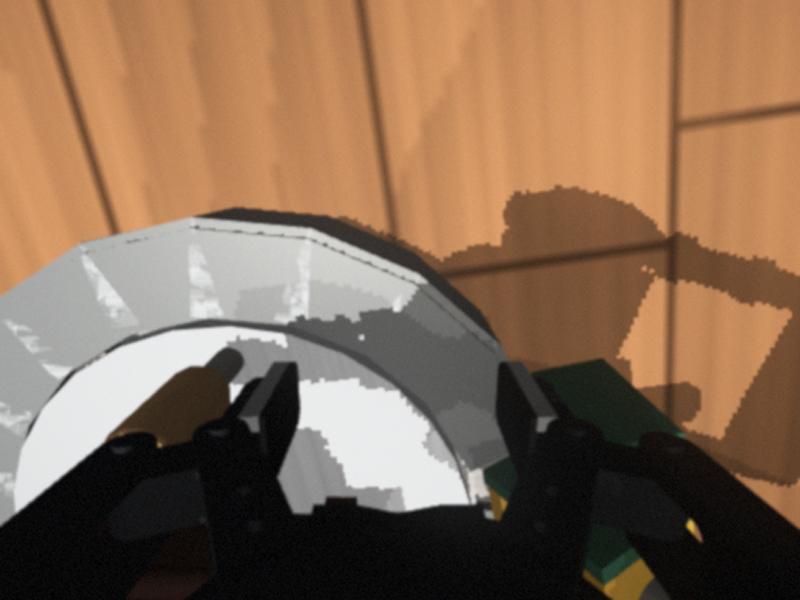

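View pics/s15c.png

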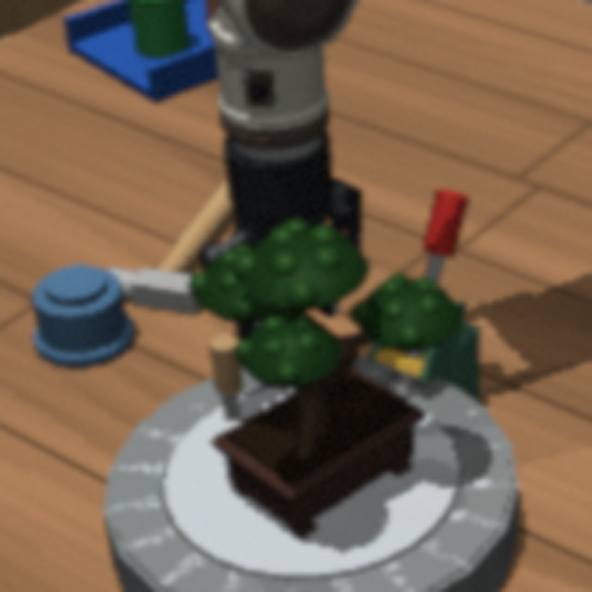

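The hand sits between the handle and bracket with nothing touched. I'll close the gap and push about 0.2 rad, still short of any notch (at least 0.25 rad away).

>>> {"op": "carry_out", "data": {
  "offset": [
    [0,-0.4,0],
    [0,-0.4,0],
    [0,-0.2,0],
    [0.12,-0.19,0],
    [0.12,-0.19,0],
    [0.12,-0.19,0],
    [0.12,-0.19,0],
    [0.12,-0.19,0],
    [0.12,-0.19,0],
    [0.12,-0.19,0],
    [0.12,-0.19,0],
    [0.12,-0.19,0],
    [0.12,-0.19,0],
    [0,0,0]
  ],
  "roll": [0,0,0,-0.02,-0.02,-0.02,-0.02,-0.02,-0.02,-0.02,-0.02,-0.02,-0.02,0],
  "claw": [6.5,6.5,6.5,6.5,6.5,6.5,6.5,6.5,6.5,6.5,6.5,6.5,6.5,6.5]
}}

```text
clock: 17.1
ee_pos: [576.6, -141.9, 85.1]
orientation: [2.284, -2.154, -0.006]
force: [-9.8, 1.4, 8.6]
gripper_width: 0.763
```

Run:
```python
from h import *
d=snap(16,("wrist","scene"))
s=d["s"];y,R=yaw(s);print("Ftool",(R.T@s["force"]).round(1))
a=d["scene"]["img"][100:260,130:290,::-1]
cv2.imwrite("pics/s16c.png",cv2.resize(a,None,fx=3.7,fy=3.7,interpolation=cv2.INTER_CUBIC))
```

```text
[ 576.6 -141.9   85.1] -1.513 [-0.44  0.36  1.66 -0.    1.13  2.64] F [-10.    1.3   8.2] g 0.76 t 17.2
Ftool [-1.8  9.9 -8.2]
```

View pics/wrist16.png

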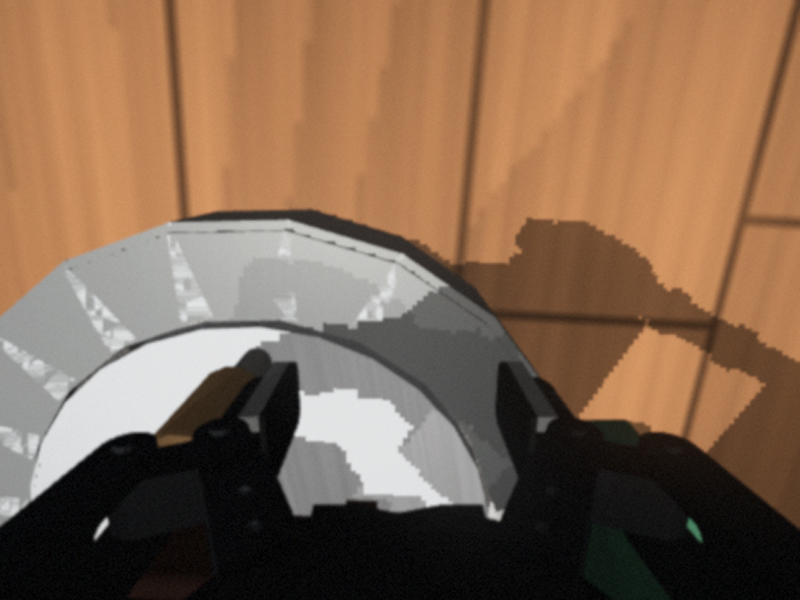

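View pics/s16c.png

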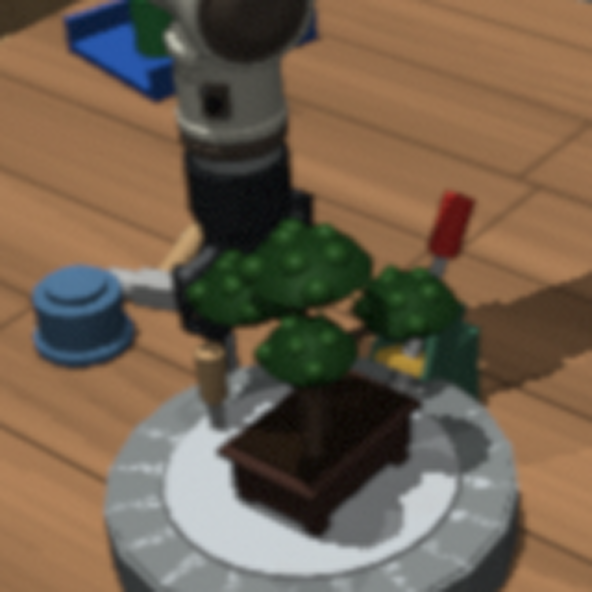

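The table is turning; the pot has visibly rotated. The upward 8 N suggests the finger linkage is riding on the handle's top, so I'll raise the hand 10 mm and carry on in small steps.

>>> {"op": "carry_out", "data": {
  "offset": [
    [0,0.1,-0.5],
    [0,0,-0.5],
    [0.06,-0.1,0],
    [0.06,-0.1,0],
    [0.06,-0.1,0],
    [0.06,-0.1,0]
  ],
  "roll": [0,0,-0.01,-0.01,-0.01,-0.01],
  "claw": [6.5,6.5,6.5,6.5,6.5,6.5]
}}

```text
clock: 17.8
ee_pos: [579.5, -144.3, 95.2]
orientation: [2.326, -2.108, -0.006]
force: [-12.2, -0.0, 5.7]
gripper_width: 0.759
```

>>> {"op": "carry_out", "data": {
  "offset": [
    [0.06,-0.1,0],
    [0.06,-0.1,0],
    [0.06,-0.1,0],
    [0.06,-0.1,0]
  ],
  "roll": [-0.01,-0.01,-0.01,-0.01],
  "claw": [6.5,6.5,6.5,6.5]
}}

```text
clock: 18.2
ee_pos: [583.7, -146.4, 95.2]
orientation: [2.367, -2.061, -0.006]
force: [-10.9, -0.5, 6.2]
gripper_width: 0.761
```

>>> {"op": "carry_out", "data": {
  "offset": [
    [0.06,-0.1,0],
    [0.06,-0.1,0],
    [0.06,-0.1,0],
    [0.06,-0.1,0]
  ],
  "roll": [-0.01,-0.01,-0.01,-0.01],
  "claw": [6.5,6.5,6.5,6.5]
}}

```text
clock: 18.6
ee_pos: [588.1, -148.3, 95.2]
orientation: [2.408, -2.013, -0.005]
force: [-11.2, -1.2, 6.7]
gripper_width: 0.758
```

Run:
```python
from h import *
d=snap(17,("scene","wrist"))
s=d["s"];y,R=yaw(s);print("Ftool",(R.T@s["force"]).round(1))
a=d["scene"]["img"][100:260,130:290,::-1]
cv2.imwrite("pics/s17c.png",cv2.resize(a,None,fx=3.7,fy=3.7,interpolation=cv2.INTER_CUBIC))
```

```text
[ 588.4 -148.2   95.1] -1.393 [-0.44  0.38  1.62 -0.    1.15  2.52] F [-8.5 -0.4  4.8] g 0.76 t 18.7
Ftool [-1.1  8.4 -4.8]
```

View pics/s17c.png

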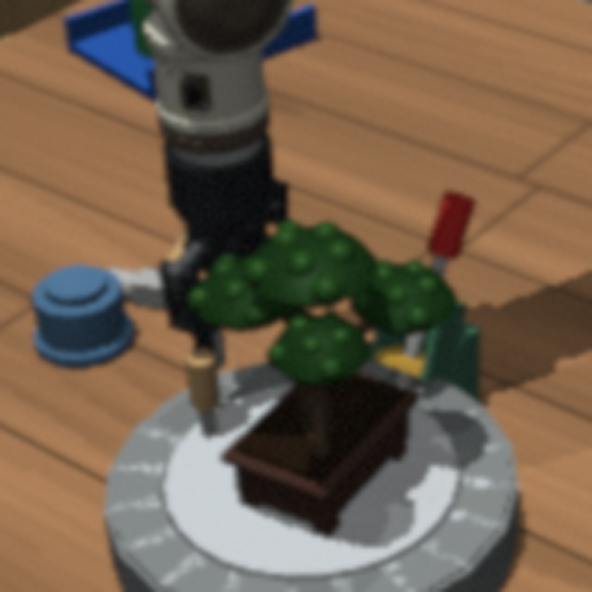

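View pics/wrist17.png

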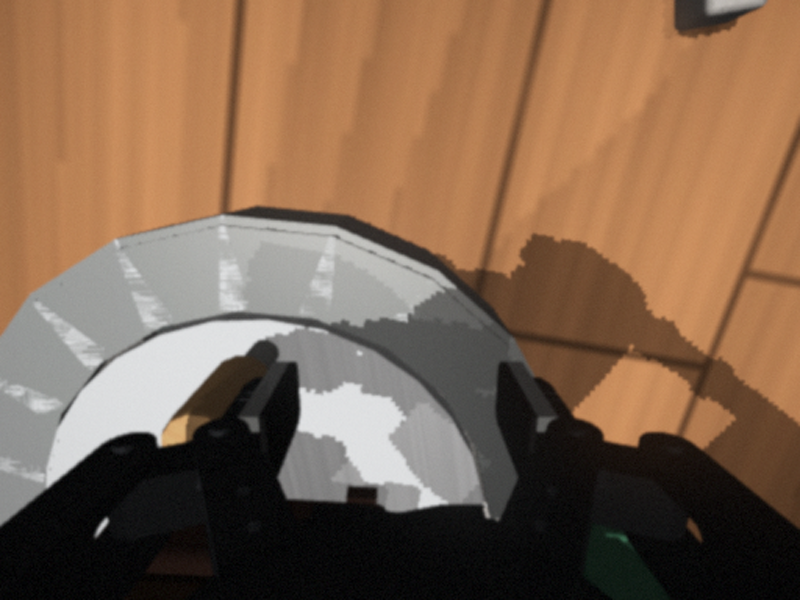

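Turning smoothly with about 9–11 N. I'll continue in small checked steps.

>>> {"op": "carry_out", "data": {
  "offset": [
    [0.06,-0.1,0],
    [0.06,-0.1,0],
    [0.06,-0.1,0],
    [0.06,-0.1,0]
  ],
  "roll": [-0.01,-0.01,-0.01,-0.01],
  "claw": [6.5,6.5,6.5,6.5]
}}

```text
clock: 19.1
ee_pos: [592.4, -149.9, 95.2]
orientation: [2.448, -1.965, -0.005]
force: [-11.4, -1.1, 6.7]
gripper_width: 0.76
```

>>> {"op": "carry_out", "data": {
  "offset": [
    [0.06,-0.1,0],
    [0.06,-0.1,0],
    [0.06,-0.1,0],
    [0.06,-0.1,0]
  ],
  "roll": [-0.01,-0.01,-0.01,-0.01],
  "claw": [6.5,6.5,6.5,6.5]
}}

```text
clock: 19.5
ee_pos: [596.9, -151.5, 95.2]
orientation: [2.486, -1.915, -0.005]
force: [-12.1, -0.6, 5.3]
gripper_width: 0.764
```

>>> {"op": "carry_out", "data": {
  "offset": [
    [0.06,-0.1,0],
    [0.06,-0.1,0],
    [0.06,-0.1,0],
    [0.06,-0.1,0]
  ],
  "roll": [-0.01,-0.01,-0.01,-0.01],
  "claw": [6.5,6.5,6.5,6.5]
}}

```text
clock: 19.9
ee_pos: [601.4, -152.8, 95.2]
orientation: [2.524, -1.865, -0.005]
force: [-11.2, -1.9, 5.4]
gripper_width: 0.759
```

>>> {"op": "carry_out", "data": {
  "offset": [
    [0.06,-0.1,0],
    [0.06,-0.1,0],
    [0.06,-0.1,0],
    [0.06,-0.1,0]
  ],
  "roll": [-0.01,-0.01,-0.01,-0.01],
  "claw": [6.5,6.5,6.5,6.5]
}}

```text
clock: 20.3
ee_pos: [606.2, -154.0, 95.2]
orientation: [2.561, -1.815, -0.004]
force: [-9.8, -2.3, 4.5]
gripper_width: 0.76
```

>>> {"op": "carry_out", "data": {
  "offset": [
    [0.06,-0.1,0],
    [0.06,-0.1,0],
    [0.06,-0.1,0],
    [0.06,-0.1,0]
  ],
  "roll": [-0.01,-0.01,-0.01,-0.01],
  "claw": [6.5,6.5,6.5,6.5]
}}

```text
clock: 20.7
ee_pos: [610.6, -155.0, 95.2]
orientation: [2.597, -1.763, -0.005]
force: [-10.3, -2.9, 5.2]
gripper_width: 0.761
```

Run:
```python
from h import *
d=snap(18,("scene","wrist"))
s=d["s"];y,R=yaw(s);print("Ftool",(R.T@s["force"]).round(1))
a=d["scene"]["img"][100:260,130:290,::-1]
cv2.imwrite("pics/s18c.png",cv2.resize(a,None,fx=3.7,fy=3.7,interpolation=cv2.INTER_CUBIC))
```

```text
[ 610.9 -155.    95.2] -1.193 [-0.44  0.43  1.54 -0.    1.17  2.33] F [-9.  -2.3  3.4] g 0.763 t 20.8
Ftool [-1.2  9.2 -3.4]
```

View pics/s18c.png

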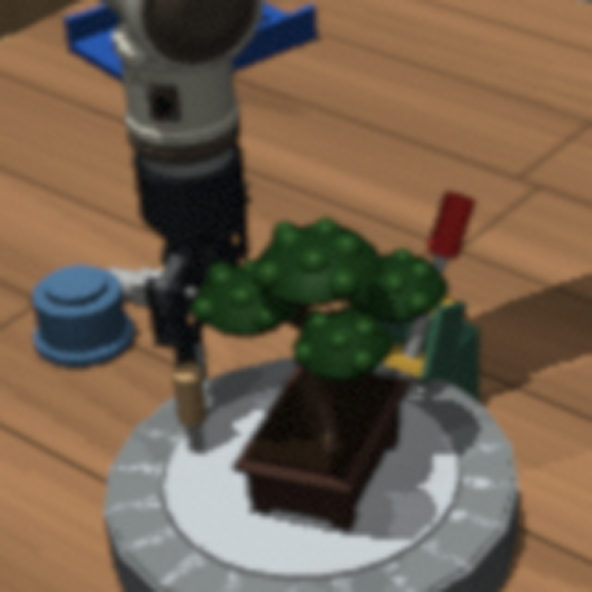

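View pics/wrist18.png

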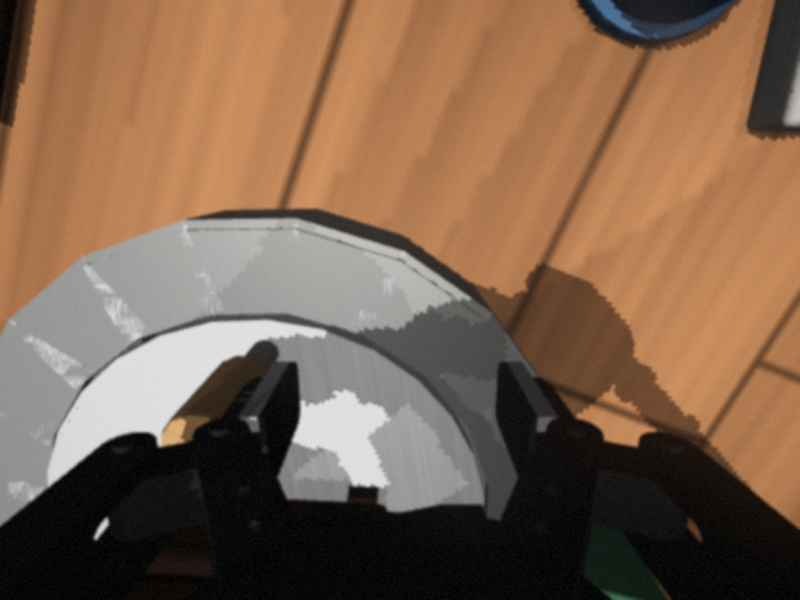

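Turned about 0.5 rad; the pin is still up (head top at y≈195 in the crop). Continuing.

>>> {"op": "carry_out", "data": {
  "offset": [
    [0.06,-0.1,0],
    [0.06,-0.1,0],
    [0.06,-0.1,0],
    [0.06,-0.1,0],
    [0.06,-0.1,0]
  ],
  "roll": [-0.01,-0.01,-0.01,-0.01,-0.01],
  "claw": [6.5,6.5,6.5,6.5,6.5]
}}

```text
clock: 21.3
ee_pos: [616.3, -156.0, 95.2]
orientation: [2.64, -1.697, -0.005]
force: [-10.6, -3.1, 4.6]
gripper_width: 0.759
```

>>> {"op": "carry_out", "data": {
  "offset": [
    [0.06,-0.1,0],
    [0.06,-0.1,0],
    [0.06,-0.1,0],
    [0.06,-0.1,0],
    [0.06,-0.1,0]
  ],
  "roll": [-0.01,-0.01,-0.01,-0.01,-0.01],
  "claw": [6.5,6.5,6.5,6.5,6.5]
}}

```text
clock: 21.8
ee_pos: [622.1, -156.7, 95.2]
orientation: [2.681, -1.631, -0.005]
force: [-10.3, -3.6, 5.1]
gripper_width: 0.764
```

>>> {"op": "carry_out", "data": {
  "offset": [
    [0.06,-0.1,0],
    [0.06,-0.1,0],
    [0.06,-0.1,0],
    [0.06,-0.1,0],
    [0.06,-0.1,0]
  ],
  "roll": [-0.01,-0.01,-0.01,-0.01,-0.01],
  "claw": [6.5,6.5,6.5,6.5,6.5]
}}

```text
clock: 22.3
ee_pos: [629.7, -156.3, 95.1]
orientation: [2.723, -1.566, 0.001]
force: [-2.4, -2.0, -0.3]
gripper_width: 0.765
```

The force dropped, so I'll look.

Run:
```python
from h import *
d=snap(19,("scene","wrist"))
s=d["s"];y,R=yaw(s);print("Ftool",(R.T@s["force"]).round(1))
a=d["scene"]["img"][100:260,130:290,::-1]
cv2.imwrite("pics/s19c.png",cv2.resize(a,None,fx=3.7,fy=3.7,interpolation=cv2.INTER_CUBIC))
```

```text
[ 629.9 -156.2   95.1] -1.044 [-0.43  0.47  1.49 -0.    1.18  2.19] F [-1.9 -1.9  0.5] g 0.758 t 22.4
Ftool [ 0.7  2.6 -0.5]
```

View pics/s19c.png

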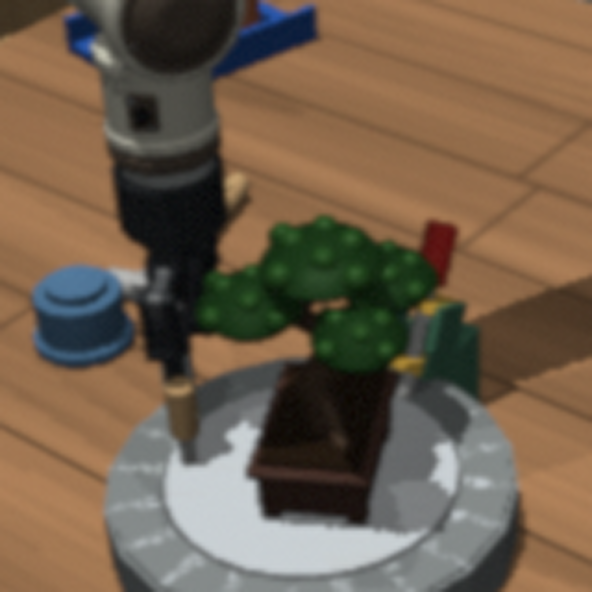

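View pics/wrist19.png

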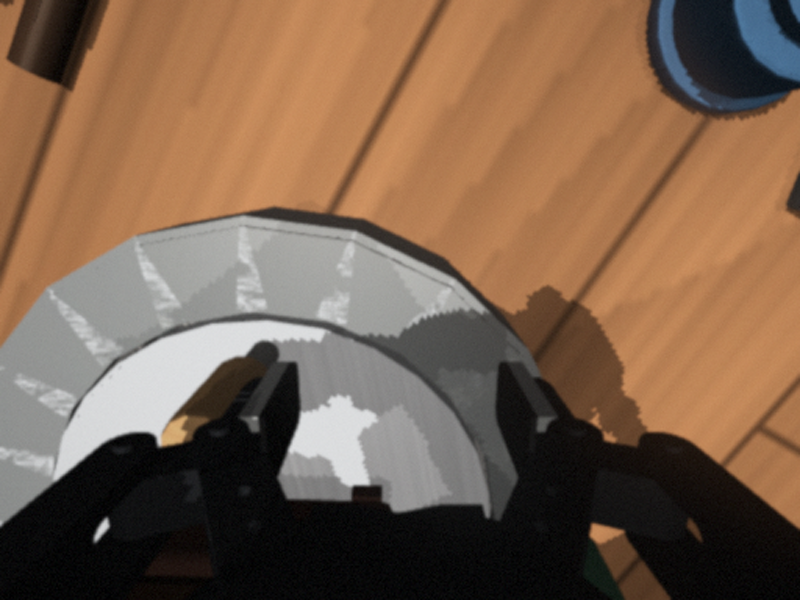

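The head's top edge in the scene crop dropped from y≈195 to y≈224, matching the predicted 31 px for a full 24 mm drop. I'll back off, raise the hand and verify.

>>> {"op": "carry_out", "data": {
  "offset": [
    [0,0.5,0],
    [0,0.7,0],
    [0,0,-3],
    [0,0,-4],
    [0,0,-4.5],
    [0,0,-4.5],
    [0,0,-4.5],
    [0,0,0],
    [0,0,0],
    [0,0,0]
  ],
  "roll": [0,0,0,0,0,0,0,0,0,0],
  "claw": [6.5,6.5,6.5,6.5,6.5,6.5,6.5,6.5,6.5,6.5]
}}

```text
clock: 23.4
ee_pos: [618.5, -161.6, 298.3]
orientation: [-2.723, 1.567, 0.004]
force: [-0.2, 0.3, -0.4]
gripper_width: 0.76
```

Run:
```python
from h import *
d=snap(20,("scene","wrist","top"))
d1=pickle.load(open("im18.pkl","rb"))
for x in (d1,d):
    print([b for b in blobs(x["scene"]["img"],(0,150,60),(6,255,255),30)[0] if 230<b[1][0]<290])
S=d["scene"];E0=np.array([480.2,-56,115.8]);u=np.array([.9957,.0929,0]);a=-.435*u+np.array([0,0,.9]);rp=E0-82*a
for o in (0,-12,-24,-26): print(o,proj(S,rp+a*(140+o)).round(1))
a=d["scene"]["img"][100:260,130:290,::-1]
cv2.imwrite("pics/s20c.png",cv2.resize(a,None,fx=3.7,fy=3.7,interpolation=cv2.INTER_CUBIC))
```

```text
[ 618.5 -161.6  297.8] -1.044 [-0.44  0.29  1.31  0.    1.54  2.17] F [-0.1 -0.2  0.3] g 0.765 t 23.55
[([246, 152, 12, 18, 129], [251.3, 160.6])]
[([244, 161, 9, 17, 88], [248.3, 167.3])]
0 [247.6 159.8]
-12 [246.7 164. ]
-24 [245.8 168.1]
-26 [245.6 168.8]
```

View pics/s20c.png

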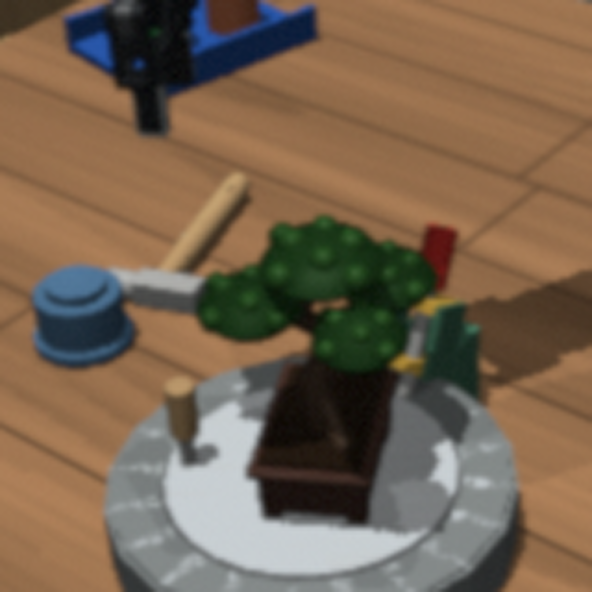

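View pics/scene20.png

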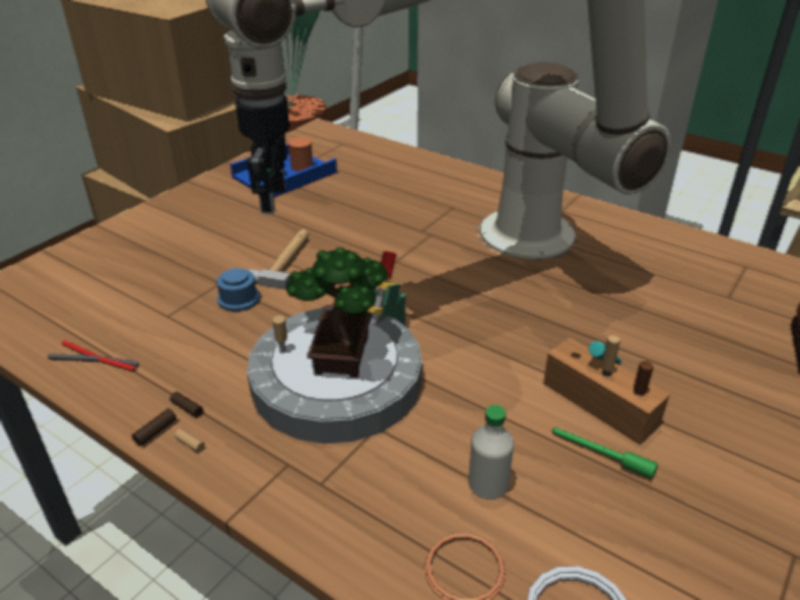

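The head's top edge moved 9 px, against 8.3 px predicted for 24 mm, so the drop is full. The hand is clear and the bystanders are where they started, so I'm handing in.

```bash
python3 -c "
from cell import env
print(env.hand_in())"
```

```text
the job is handed in; nothing more can be done
None
```

The red pin is through both eyelets and has dropped into a notch of the turntable, and I handed the job in at about 23.6 s.

**How it went:** The tool could only point straight down, so I tilted the pin in the pads by swinging it against its own block hole, to about 0.48 rad by my estimate. I lowered it through both eyelets until it touched the ring, then let go. I turned the table counter-clockwise by pushing the handle with the back of an open finger, about 0.6 rad, in small steps at about 10–12 N. The push force then fell to about 3 N and the pin dropped.

**Last checks:**
- **Drop:** in the scene view the top edge of the red head moved 9 px, against 8.3 px predicted for the full 24 mm. Its middle moved only 6.7 px, because a leaf now hides part of the head.
- **Hand:** it is clear of everything, and the tool force reads about 0.
- **Bystanders:** by eye, the awl, bottle, blue pot and mallet look unmoved and the rake is within a pixel or so of its start. I did not measure them individually.

**What was not confirmed or disagreed:**
- **Lock:** I did not push further to feel it, so as not to load the pin. The lock is inferred from the drop and the change in force.
- **Scene view:** positions from it were about 3–6 mm off sideways from the wrist view. One early triangulation of the pin head failed because of mismatched points, so I checked it by projection instead.
- **Look-alikes:** the green and turquoise ones toppled on their own early on. The turquoise one came to rest against the block.

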